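Load the counting scale and hold in its recessed calibration switch

ROBOT

A 6-joint arm with a two-finger parallel gripper is mounted at the origin on a cart in front of the work surface, level with it; the furniture and walls round the work are solid. World frame = base frame: x ahead of the robot, y to its left, z up, the work surface at z = 0. Lengths are in mm, angles in rad, forces in N, time in s.
With the tool pointing down it reaches from about 400 to 925 mm from the base axis. Payload 12.5 kg.
Tool frame: the origin (TCP) lies at the centre of the arm's flange, where the gripper is bolted on; the fingertips stand 190 mm ahead of it and the grasp point (between the pads) lies 171 mm ahead of it; z points along the fingers, y is the direction in which the jaws open and shut (so a half turn about z gives the same grasp; the last joint's range is limited). The gripper opens to 95 mm and grips with 3 to 60 N. Pads are 20 mm wide; open, the fingers measure 119 mm over their backs; the gripper's body (75 mm by 180 mm) begins 59 mm behind the grasp point.
Start: joints at [1.105, 0.491, 1.559, -0, 1.092, -0.106], TCP at [220.031, 584.988, 404.761] pointing down, gripper open.
Joint ranges: [-3.1, 3.1], [-0.84, 2.19], [0.05, 2.79], [-1.13, 4.28], [0.06, 2.93], [-2.69, 2.69]. Speed limits (rad/s): [2.22, 2.22, 2.79, 3.14, 3.14, 3.14].

INTERFACE

Orientations are given as [roll, pitch, yaw] about the fixed x, y, z axes, in that order (R = Rz(yaw) Ry(pitch) Rx(roll)).
In Python, from cell import env gives the robot as it stands.
- The arm moves only by the shell command python3 -m pendant 'ROWS'. ROWS is JSON, a list of rows, each an object of numbers: "x", "y", "z": the shift along the tool's x, y, z in units of 150 mm (1.0 is 150 mm); "rx", "ry", "rz": the turn, a rotation vector about the tool's x, y, z in units of 45 degrees (1.0 is 45 degrees); "jaw": the opening, from 0 (shut) to 1 (fully open). In form: [{"x": .., "y": .., "z": .., "rx": .., "ry": .., "rz": .., "jaw": ..}, ...]. A call has 1 to 10 rows; each row is the pose to reach, as a shift and turn from the pose commanded when the call began, along the tool's axes at that moment; what a row does not reach only later rows make up. A row lasts 1/8 s, in which the tool goes at most 62.5 mm and 10.7 degrees, less where a joint would pass 70% of its speed; a pose out of reach is approached as far as the arm can. A call with a number of a shift or a turn outside -1 to 1 is refused whole. A call with a gripper value outside its range is refused whole. The fingers move at their own pace and stop on an object; the grip force is fixed at half the most. Time passes only in rows, so rows that repeat a pose let the fingers close. It gives the time, the measured TCP pose, the force and the opening at its end, in the units of the state.
- env.state(): the state, without advancing time (a new reading comes with each control period).
- env.read_camera(name): name is "scene" or "top" or "wrist"; returns a dict with "img" (420x560x3 uint8, red, green, blue), "fx", "fy", "cx", "cy" (pixels), "rvec" (rotation vector, rad) and "tvec" (3), from world to camera coordinates, as OpenCV has them. Camera axes: x right, y down, z forward; pixel columns grow to the right and rows downward; lengths in mm; the calibration is good to about 2 mm. A picture is of the moment at which its call begins. There is no depth.
- env.job_done(): hands the job in, once; it reports no verdict.
The state is a dict: "t": time; "joints": joint angles; "qvel": joint speeds; "tau": joint torques, N m; "eef_pos": TCP position; "tcp_rot": TCP orientation; "ft_force": force on the tool from outside, world axes, zero at the start; "moment": the same for the moment, N m; "opening": opening from 0.0 (shut) to 1.0 (fully open).
Only numpy, scipy, OpenCV 4.12 (cv2) and the standard library are available. Lean on these libraries where they do the work, as an engineer would, in place of code of your own. Each camera call takes 0.05 s, during which the arm holds its last target.

TASK

Calibrate the counting scale with its three reference knobs: carry the aluminium hod over and tip its three printed knobs into the scale's steel pan, then stand the empty hod upright on the bench, off the scale. Only then take the screwdriver from its stand and, through the round hole in the scale's front deck, push the recessed calibration button all the way down with the blade. The job finishes holding: keep the screwdriver in the gripper with the button fully down, and leave the roll of tape and the parts cup where they are.

Things in the scene. Friction and masses are not known exactly. Their poses are not given: they have to be found in the camera images.
- hole_mouth (a point): Centre of the round access hole, 14 mm wide, at the top face of the front deck of the white counting scale (fixed, 170 mm deep, 136 wide, deck top 55 mm up); axes are the scale's: x to its rear (pan), y to its left, z up. The 11 mm wide black button stands in the hole, its top 18 mm below this point when up, 24 mm when fully down.
- pan_floor (a point): Centre of the inner floor of the scale's open steel pan, 56 mm above the bench: inside 110 mm along x, 126 mm along y, walls 3 mm thick rising 27 mm above the floor (rim 83 mm up). Axes as the scale's. It lies 92.5 mm behind the hole along x and 48 mm to its right along y.
- scale: The counting scale itself, fixed; origin on the bench under its middle, axes as at hole_mouth; the hole is at x -57.5, y +48 mm, the pan's middle at x +35 mm.
- button_travel (a joint): Travel of the recessed calibration button in m: 0 up, 0.006 fully down; spring-loaded, 2 N at first and 6.3 N when fully down; it returns when let go.
- cal_button: The recessed button; origin at the centre of its top face, which moves straight down.
- scoop_grip (a point): Middle of the hod's wooden grip, 74 mm above the hod's underside, over its balance point: bar 14 mm thick along x, 70 long along y, 20 high. Axes: x to the closed rear, -x to the open mouth, z up. The hod (floor 106 x 76 mm, 3 mm sheet, walls 34 mm, cheeks 18 mm near the mouth) has its mouth edge 53 mm ahead of the grip and 71 mm below; its floor at the mouth has no lip.
- scoop: The aluminium hod, loose, about 0.17 kg; origin at the centre of its underside; axes as scoop_grip.
- knob_0_mid (a point): Centre of a white printed two-lobed knob, 29 x 48 x 24 mm, about 18 g, lying loose in the hod, near the mouth. They slide out when the hod is tipped by 40 to 50 degrees.
- knob_1_mid (a point): Centre of a second such knob, lying in the middle of the hod under the grip.
- knob_2_mid (a point): Centre of a third such knob, lying at the rear of the hod.
- driver_handle (a point): Centre of the screwdriver's black handle, 28 mm thick and 92 mm long, upright; the handle ends 46 mm above and 48 mm below this point. The screwdriver hangs blade down by its handle's shoulder in the stand; its 5.5 mm shaft runs straight down, the blade's end 159 mm below this point. Lift it 115 mm to clear the stand.
- screwdriver: The loose screwdriver, 204 mm long, about 0.09 kg; its own y axis runs from blade to handle, about 4 degrees off the true axis.
- tool_stand: Grey sheet-metal stand, fixed, 64 x 44 mm, top plate 120 mm above the bench with a 7 mm hole at its middle, in which the screwdriver hangs, and a second such hole in a lower plate 30 mm up that keeps its shaft upright within about 1 degree; origin on the bench under that hole.
- tape_roll: Bystander: black roll of tape, 62 mm wide, 19 mm high; origin at the centre of its underside.
- cobot_base (a point): Obstacle: the bench's own grey robot arm, switched off and fixed. This point is on the bench under its round foot, 175 mm wide; foot and shoulder fill a column up to 300 mm high. Its upper arm stands well behind that; its wrist and gripper hang from x 0.62, y 0.2 to 0.4 m outward, from 0.46 m above the bench upward. Keep hand and wrist clear of both.
- parts_cup: Bystander: dark cup with screws, 58 mm wide, 30 mm high; origin at the centre of its underside.
Not all that is in view belongs to the job. Of the things that look like the screwdriver, the larger one is meant.

How it is judged (in metres and radians):
On the way, in this order (a step that is already met when the one before it is completed fails the run):
1. the hod is tipped over the pan (angle between scoop's own z axis and vertical above 0.4 rad and horizontal distance between scoop and pan_floor below 0.15 m and height (world z) of scoop_grip above 0.1 m), for 0.1 s.
2. all three knobs lie in the pan and the hod stands on the bench, let go (x of knob_0_mid in the frame of pan_floor between -0.055 and 0.055 m and y of knob_0_mid in the frame of pan_floor between -0.063 and 0.063 m and z of knob_0_mid in the frame of pan_floor between 0 and 0.045 m and x of knob_1_mid in the frame of pan_floor between -0.055 and 0.055 m and y of knob_1_mid in the frame of pan_floor between -0.063 and 0.063 m and z of knob_1_mid in the frame of pan_floor between 0 and 0.045 m and x of knob_2_mid in the frame of pan_floor between -0.055 and 0.055 m and y of knob_2_mid in the frame of pan_floor between -0.063 and 0.063 m and z of knob_2_mid in the frame of pan_floor between 0 and 0.045 m and height (world z) of scoop_grip between 0.068 and 0.088 m and angle between scoop's own z axis and vertical below 0.12 rad and contact force between scoop and scale below 0.1 N and contact force between scoop and the fingers below 0.1 N), for 0.3 s.
3. the screwdriver's blade holds the button fully down (value of joint button_travel above 0.0047 m and contact force between screwdriver and cal_button above 3 N), for 0.3 s.
At the end, for the whole second after the job is handed in: The three knobs lie within the pan's walls; the hod stands upright on the bench, untouched and not on the scale; the gripper holds the screwdriver, whose blade keeps the button at least 4.7 of its 6 mm down (over 3 N on it) (all of step 2 and all of step 3 and contact force between the fingers and screwdriver above 2 N and horizontal distance between driver_handle and hole_mouth below 0.05 m and height (world z) of driver_handle above 0.15 m); the arm keeps its last pose, push and grip.
It fails at once if the button is pushed before all three knobs are in the pan (value of joint button_travel above 0.003 m and not (x of knob_0_mid in the frame of pan_floor between -0.055 and 0.055 m and y of knob_0_mid in the frame of pan_floor between -0.063 and 0.063 m and z of knob_0_mid in the frame of pan_floor between 0 and 0.045 m and x of knob_1_mid in the frame of pan_floor between -0.055 and 0.055 m and y of knob_1_mid in the frame of pan_floor between -0.063 and 0.063 m and z of knob_1_mid in the frame of pan_floor between 0 and 0.045 m and x of knob_2_mid in the frame of pan_floor between -0.055 and 0.055 m and y of knob_2_mid in the frame of pan_floor between -0.063 and 0.063 m and z of knob_2_mid in the frame of pan_floor between 0 and 0.045 m)).
It fails at once if the roll of tape is pushed about (distance of tape_roll from where it was at the start of the episode above 0.04 m).
It fails at once if the parts cup is pushed about (distance of parts_cup from where it was at the start of the episode above 0.04 m).
It also fails if it takes over 58 s, if anything falls off the work surface, if the arm or the gripper's body presses on something with over 40 N, if the wrist force passes 120 N, or if a joint passes its speed limit or range.

## Working session

There is one attempt and no reset: what is moved stays moved. The work goes in short steps, Python scripts to look and compute and a shell command to move; the robot and the scene stay as the last step left them, time stands still between calls to the robot, and variables do not carry over. Pictures are saved under pics/ and viewed, and the job is handed in when it is done.

```bash
ls; mkdir -p pics
cat > h.py <<'E'
import numpy as np,cv2
from scipy.spatial.transform import Rotation as R
from cell import env
def cam(n,save=None):
    c=env.read_camera(n)
    c['K']=np.array([[c['fx'],0,c['cx']],[0,c['fy'],c['cy']],[0,0,1.]])
    if save: cv2.imwrite('pics/%s.png'%save,c['img'][:,:,::-1])
    np.save('pics/%s.npy'%(save or n),c,allow_pickle=True)
    return c
def load(n): return np.load('pics/%s.npy'%n,allow_pickle=True).item()
def proj(c,P): return cv2.projectPoints(np.array(P,float).reshape(-1,3),np.array(c['rvec'],float),np.array(c['tvec'],float),c['K'],None)[0].reshape(-1,2)
def ray(c,u,v):
    M=R.from_rotvec(np.array(c['rvec']).ravel()).as_matrix();t=np.array(c['tvec']).ravel()
    return -M.T@t, M.T@np.array([(u-c['cx'])/c['fx'],(v-c['cy'])/c['fy'],1])
def atz(c,u,v,z):
    o,d=ray(c,u,v); return o+d*(z-o[2])/d[2]
def crop(c,x0,y0,x1,y1,name,s=None):
    s=s or min(800/(x1-x0),600/(y1-y0)); cv2.imwrite('pics/%s.png'%name,cv2.resize(c['img'][y0:y1,x0:x1,::-1],None,fx=s,fy=s,interpolation=cv2.INTER_CUBIC))
def tri(obs):
    A=np.zeros((3,3));b=np.zeros(3)
    for c,u,v in obs:
        o,d=ray(c,u,v);d=d/np.linalg.norm(d);Q=np.eye(3)-np.outer(d,d);A+=Q;b+=Q@o
    return np.linalg.solve(A,b)
E
python3 - <<'E'
from h import *
for n in ['scene','top','wrist']:
    c=cam(n,n); print(n,c['fx'],c['cx'],c['cy'],ray(c,280,210))
print(env.state())
E
```

```text
pics
scene 457.6027841200854 282.2876185416153 205.60706180694203 (array([ 540.62884968, -866.73318552,  874.67430939]), array([-0.061596  ,  0.78292315, -0.61915622]))
top 501.4894442367647 285.59175538299087 208.58929100558274 (array([ 297.36722587,  115.43988093, 1374.59353818]), array([ 0.13792135, -0.01600463, -0.99038063]))
wrist 289.8936888215952 278.65000321126445 213.505141231381 (array([141.70250579, 615.29036928, 383.76752028]), array([ 0.26672952, -0.09624028, -0.95904174]))
{'t': 0.15, 'joints': array([ 1.10542314e+00,  4.91422790e-01,  1.55928123e+00,  9.22014343e-06,
        1.09170391e+00, -1.05612992e-01]), 'qvel': array([ 0.00094762, -0.0020207 , -0.00196791, -0.0020687 ,  0.00076117,
       -0.00047464]), 'tau': array([ 3.58540819e-04, -6.12894273e+01, -2.58278686e+01,  6.92415051e-02,
        4.73848369e-02, -8.77611728e-05]), 'eef_pos': array([220.01246181, 584.98499698, 404.30459507]), 'tcp_rot': array([-3.14078278e+00, -9.40768795e-05,  2.78182817e+00]), 'ft_force': array([ 0.38314621, -0.10804599, -0.15096268]), 'moment': array([ 0.01894508,  0.02593428, -0.00661985]), 'opening': 0.9994990236948659}
```

View pics/scene.png

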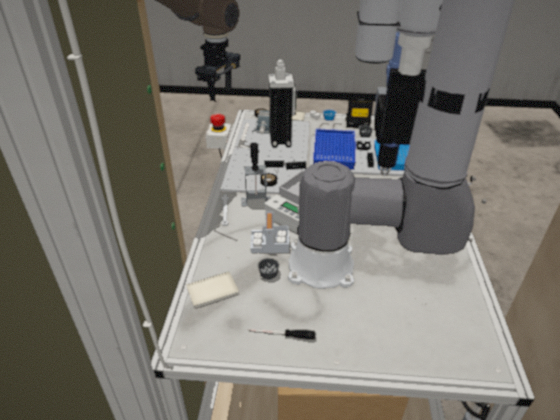

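View pics/top.png

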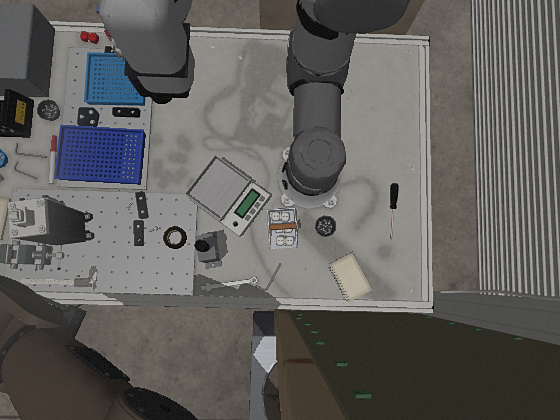

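View pics/wrist.png

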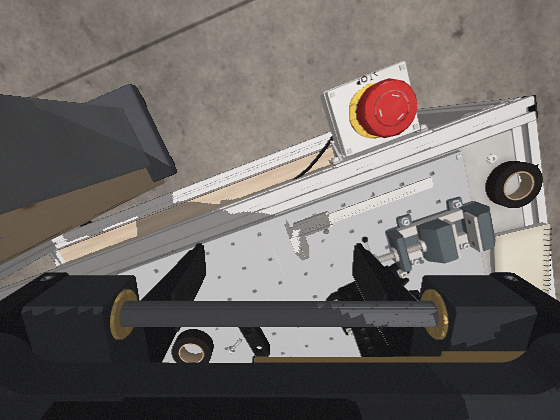

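Run:
```python
from h import *
c=load('top'); s=load('scene')
crop(c,170,140,350,275,'topc'); crop(s,190,130,350,290,'scenec')
for n,u,v,z in [('hod',284,227,84),('stand',213,250,120),('panNW',222,157,83),('tape',176,237,19),('cup',326,226,30),('cobot',315,185,0),('smallsd',394,195,10),('cornerdeckR',270,192,55)]:
    print(n,atz(c,u,v,z).round())
print(proj(c,[[0,0,0],[400,0,0],[400,300,0],[600,0,0]]))
```

```text
hod [433.  83.  84.]
stand [367. 259. 120.]
panNW [613. 251.  83.]
tape [404. 371.  19.]
cup [445. -32.  30.]
cobot [562.  -3.   0.]
smallsd [ 539. -222.   10.]
cornerdeckR [529. 122.  55.]
[[310.28744512 394.69552313]
 [313.02787702 243.00584431]
 [203.45087024 239.92913136]
 [314.31565902 171.72392821]]
```

View pics/topc.png

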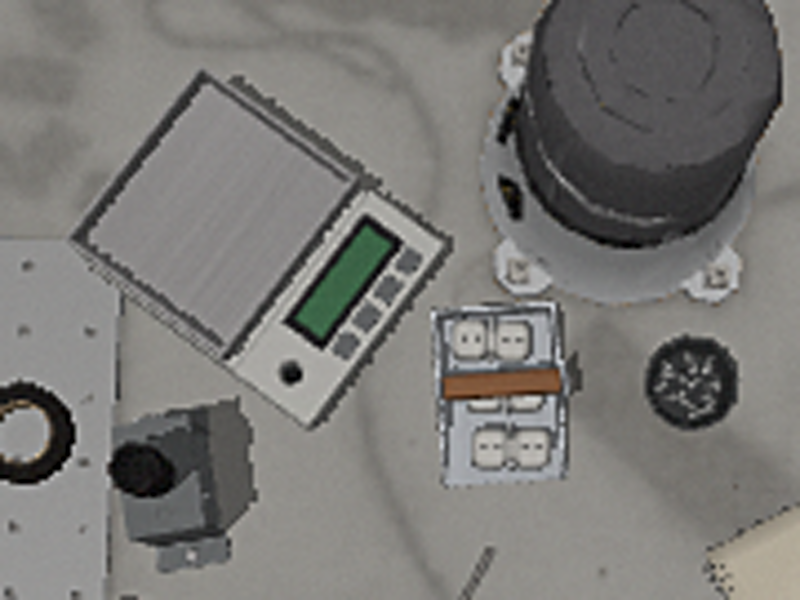

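View pics/scenec.png

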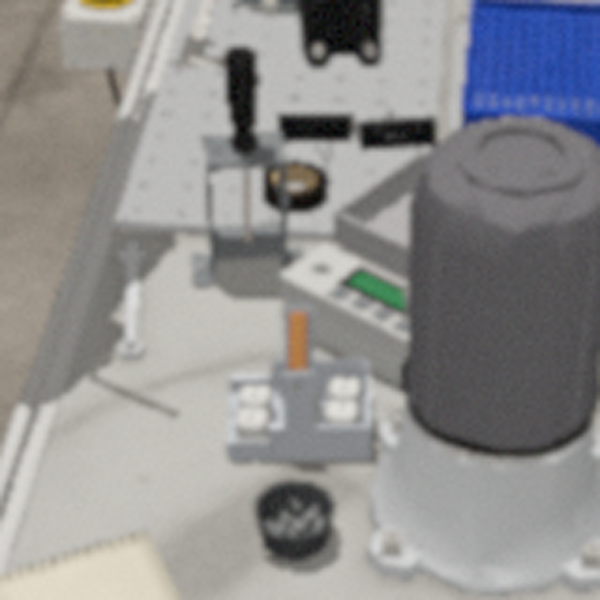

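Run:
```python
from h import *
from scipy.optimize import least_squares
c=load('top'); s=load('scene')
def T(p,P):
    x,y,a=p;P=np.array(P,float);ca,sa=np.cos(a),np.sin(a)
    return np.c_[x+ca*P[:,0]-sa*P[:,1],y+sa*P[:,0]+ca*P[:,1],P[:,2]]
def fit(P,px,p0):
    f=lambda p:(proj(c,T(p,P))-px).ravel()
    r=least_squares(f,p0);print(r.x.round(2),np.degrees(r.x[2]).round(2),'res',r.fun.reshape(-1,2).round(1).tolist());return r.x
k=lambda L:np.array(L,float)/(800/180)+[170,140]
px=k([(203,72),(370,185),(228,357),(75,238),(291,372),(452,242),(312,427)])
P=[(93,-66,83),(-23,-66,83),(-23,66,83),(93,66,83),(-57.5,48,55),(-85,-68,55),(-85,68,55)]
best=None
for a in [0.9]:
    ps=fit(P,px,[530,170,a])
print('hole',T(ps,[(-57.5,48,55)]),'pan',T(ps,[(35,0,56)]))
# hod
px=k([(444,386),(560,382),(434,310),(564,302)])
P=[(0,35,84),(0,-35,84),(53,41,37),(53,-41,37)]
# rear at top: x=+53
ph=fit(P,px,[433,80,0.])
print('scene handle check',proj(s,T(ph,[(0,0,74),(53,0,37),(-53,-38,0)])), 'in crop', (proj(s,T(ph,[(0,0,74),(53,-38,37),(-53,-38,0)]))-[190,130])*3.75)
# stand/screwdriver handle: triangulate handle top
print('hand top tri',tri([(c,170+140/4.444,140+470/4.444),(s,190+240/3.75,130+50/3.75)]))
```

```text
[512.24 226.59   0.96] 55.0 res [[1.1, -1.7], [-1.2, -1.2], [-0.1, 0.3], [-1.2, 0.6], [1.3, 0.5], [-0.2, 1.2], [0.3, 0.4]]
hole [[439.93836318 207.02182777  55.        ]] pan [[532.31764163 255.25375612  56.        ]]
[4.3431e+02 8.5030e+01 7.0000e-02] 3.76 res [[-0.2, 0.1], [0.7, 0.0], [-0.9, -0.5], [0.3, 0.3]]
scene handle check [[268.40600061 223.19546081]
 [287.64650695 233.72007746]
 [248.96026982 252.34665442]] in crop [[294.0225023  349.48297803]
 [365.97165758 423.68419199]
 [221.10101183 458.79995408]]
hand top tri [372.51272045 276.04141621 209.67114886]
```

```bash
cat >> h.py <<'E'
from scipy.spatial.transform import Slerp
def pose():
    s=env.state(); return np.array(s['eef_pos']),R.from_euler('xyz',s['tcp_rot'])
def rel(p0,r0,p1,r1):
    d=r0.inv().apply(np.array(p1)-p0)/150; w=(r0.inv()*r1).as_rotvec()/(np.pi/4)
    return d,w
def plan(wps,p=None,r=None):
    """wps: list of (pos,R); prints rows per call"""
    if p is None: p,r=pose()
    for (q,s) in wps:
        d,w=rel(p,r,q,s); n=int(np.ceil(max(abs(d).max(),abs(w).max())/0.999)) or 1
        sl=Slerp([0,1],R.concatenate([r,s])); pp,rr=p,r
        for i in range(1,n+1):
            p1=p+(np.array(q)-p)*i/n; r1=sl(i/n); d,w=rel(pp,rr,p1,r1)
            nr=max(np.linalg.norm(d)*150/62.5,np.linalg.norm(w)*45/10.7)
            print(dict(zip(['x','y','z','rx','ry','rz'],np.r_[d,w].round(3).tolist())),'minrows %.1f'%nr,'->',p1.round().tolist())
            pp,rr=p1,r1
        p,r=np.array(q,float),s
def down(psi): return R.from_euler('xyz',[np.pi,0,np.radians(psi)])
E
python3 - <<'E'
from h import *
plan([((380,90,440),down(93.8))])
E
```

```text
{'x': -0.72, 'y': -0.904, 'z': -0.079, 'rx': -0.0, 'ry': 0.0, 'rz': 0.486} minrows 2.8 -> [273.0, 420.0, 416.0]
{'x': -1.005, 'y': -0.571, 'z': -0.079, 'rx': -0.0, 'ry': 0.0, 'rz': 0.486} minrows 2.8 -> [327.0, 255.0, 428.0]
{'x': -1.145, 'y': -0.156, 'z': -0.079, 'rx': -0.0, 'ry': 0.0, 'rz': 0.486} minrows 2.8 -> [380.0, 90.0, 440.0]
```

```bash
python3 -m pendant '[{"x":-0.72,"y":-0.9,"z":-0.25,"rz":0.486},{"x":-0.72,"y":-0.9,"z":-0.25,"rz":0.486},{"x":-0.72,"y":-0.9,"z":-0.25,"rz":0.486},{"x":-0.72,"y":-0.9,"z":-0.25,"rz":0.486}]'
python3 - <<'E'
from h import *
plan([((330,250,440),down(115)),((370,90,440),down(93.8))])
E
```

```text
{'x': -0.736, 'y': -0.916, 'z': -0.118, 'rx': -0.001, 'ry': 0.0, 'rz': 0.493} minrows 2.8 -> [275.0, 417.0, 422.0]
{'x': -1.028, 'y': -0.57, 'z': -0.119, 'rx': -0.001, 'ry': 0.0, 'rz': 0.493} minrows 2.8 -> [330.0, 250.0, 440.0]
{'x': -0.54, 'y': -0.105, 'z': -0.0, 'rx': 0.0, 'ry': -0.0, 'rz': 0.236} minrows 1.3 -> [350.0, 170.0, 440.0]
{'x': -0.55, 'y': -0.003, 'z': -0.0, 'rx': 0.0, 'ry': -0.0, 'rz': 0.236} minrows 1.3 -> [370.0, 90.0, 440.0]invalid input
```

```bash
python3 -m pendant '[{"x":-0.72,"y":-0.9,"z":-0.25,"rx":0,"ry":0,"rz":0.486,"jaw":1},{"x":-0.72,"y":-0.9,"z":-0.25,"rx":0,"ry":0,"rz":0.486,"jaw":1},{"x":-0.72,"y":-0.9,"z":-0.25,"rx":0,"ry":0,"rz":0.486,"jaw":1},{"x":-0.72,"y":-0.9,"z":-0.25,"rx":0,"ry":0,"rz":0.486,"jaw":1}]'
python3 - <<'E'
from h import *
plan([((330,260,440),down(115)),((370,90,440),down(93.8))])
E
```

```text
t: 0.65
eef_pos: [274.2, 418.4, 443.3]
tcp_rot: [3.14, 0.0, 2.397]
ft_force: [0.5, 0.3, -0.5]
opening: 1.004
{'x': -0.989, 'y': -0.525, 'z': 0.021, 'rx': 0.002, 'ry': -0.0, 'rz': 0.497} minrows 2.7 -> [330.0, 260.0, 440.0]
{'x': -0.57, 'y': -0.119, 'z': -0.0, 'rx': 0.0, 'ry': -0.0, 'rz': 0.236} minrows 1.4 -> [350.0, 175.0, 440.0]
{'x': -0.582, 'y': -0.012, 'z': -0.0, 'rx': 0.0, 'ry': -0.0, 'rz': 0.236} minrows 1.4 -> [370.0, 90.0, 440.0]
```

```bash
python3 -m pendant '[{"x":-0.98,"y":-0.525,"z":0.0,"rx":0,"ry":0,"rz":0.497,"jaw":1},{"x":-0.98,"y":-0.525,"z":0.0,"rx":0,"ry":0,"rz":0.497,"jaw":1},{"x":-0.98,"y":-0.525,"z":0.0,"rx":0,"ry":0,"rz":0.497,"jaw":1},{"x":-0.98,"y":-0.525,"z":0.0,"rx":0,"ry":0,"rz":0.497,"jaw":1}]'
python3 - <<'E'
from h import *
cam('wrist','w1')
plan([((350,175,440),down(104)),((370,90,440),down(93.8))])
E
```

```text
t: 1.15
eef_pos: [329.5, 262.1, 442.2]
tcp_rot: [-3.142, -0.0, 2.007]
ft_force: [-0.0, 0.0, -0.0]
opening: 1.001
{'x': -0.591, 'y': -0.123, 'z': 0.014, 'rx': 0.0, 'ry': -0.0, 'rz': 0.245} minrows 1.4 -> [350.0, 175.0, 440.0]
{'x': -0.582, 'y': -0.008, 'z': -0.0, 'rx': 0.0, 'ry': -0.0, 'rz': 0.227} minrows 1.4 -> [370.0, 90.0, 440.0]
```

View pics/w1.png

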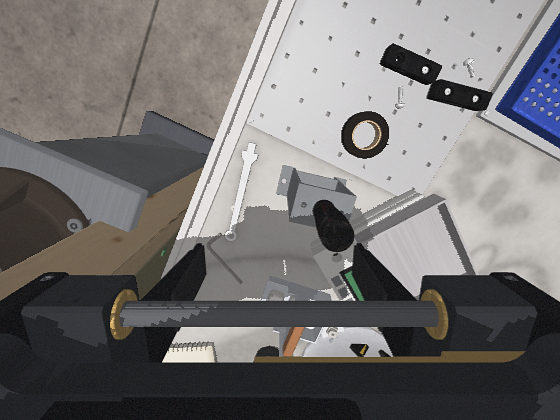

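```bash
python3 -m pendant '[{"x":-0.8,"y":-0.15,"z":0.0,"rx":0,"ry":0,"rz":0.25,"jaw":1},{"x":-0.8,"y":-0.15,"z":0.0,"rx":0,"ry":0,"rz":0.25,"jaw":1},{"x":-0.8,"y":-0.15,"z":0.0,"rx":0,"ry":0,"rz":0.25,"jaw":1}]'
python3 - <<'E'
from h import *
plan([((380,5,440),down(93.8))])
E
```

```text
t: 1.58
eef_pos: [360.4, 143.5, 442.1]
tcp_rot: [3.142, -0.0, 1.81]
ft_force: [0.3, 0.4, 0.6]
opening: 1.0
{'x': -0.928, 'y': -0.092, 'z': 0.014, 'rx': 0.0, 'ry': -0.0, 'rz': 0.22} minrows 2.2 -> [380.0, 5.0, 440.0]
```

```bash
python3 -m pendant '[{"x":-0.93,"y":-0.09,"z":0.0,"rx":0,"ry":0,"rz":0.22,"jaw":1},{"x":-0.93,"y":-0.09,"z":0.0,"rx":0,"ry":0,"rz":0.22,"jaw":1},{"x":-0.93,"y":-0.09,"z":0.0,"rx":0,"ry":0,"rz":0.22,"jaw":1},{"x":-0.93,"y":-0.09,"z":0.0,"rx":0,"ry":0,"rz":0.22,"jaw":1}]'
python3 - <<'E'
from h import *
c=cam('wrist','w2'); crop(c,0,0,560,420,'w2b')
E
```

```text
t: 2.08
eef_pos: [380.5, 7.0, 442.0]
tcp_rot: [-3.141, -0.0, 1.64]
ft_force: [-0.3, 0.3, -0.2]
opening: 1.002
```

View pics/w2b.png

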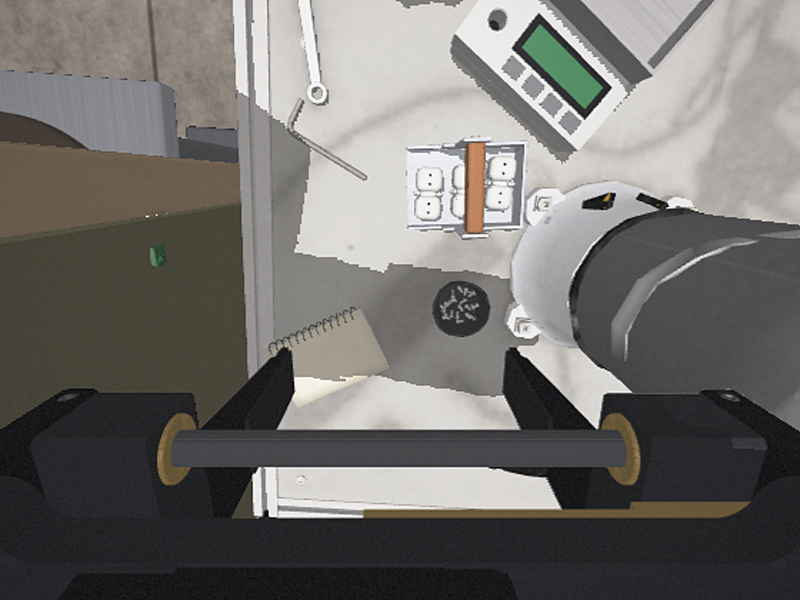

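Run:
```python
from h import *
c=load('w2'); crop(c,275,85,385,168,'w2c'); crop(c,310,0,510,120,'w2d',4)
```

```text
(no output)
```

View pics/w2c.png

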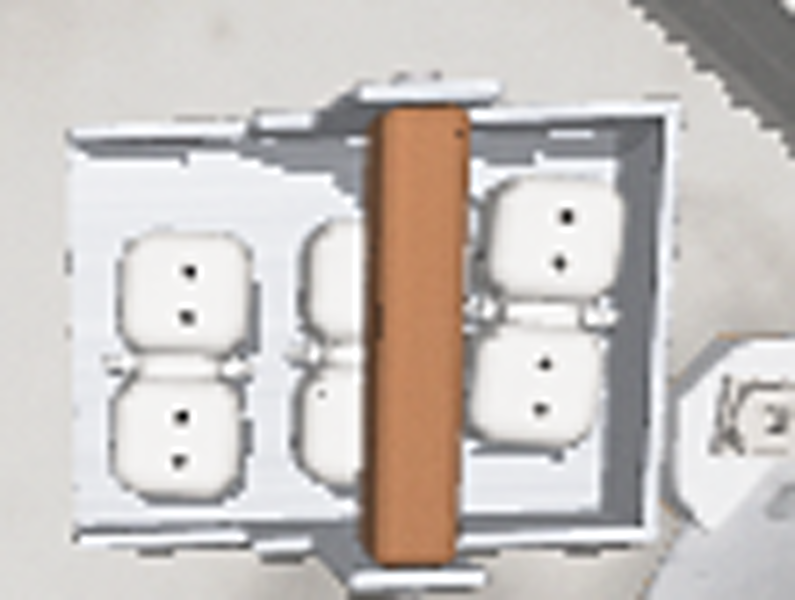

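View pics/w2d.png

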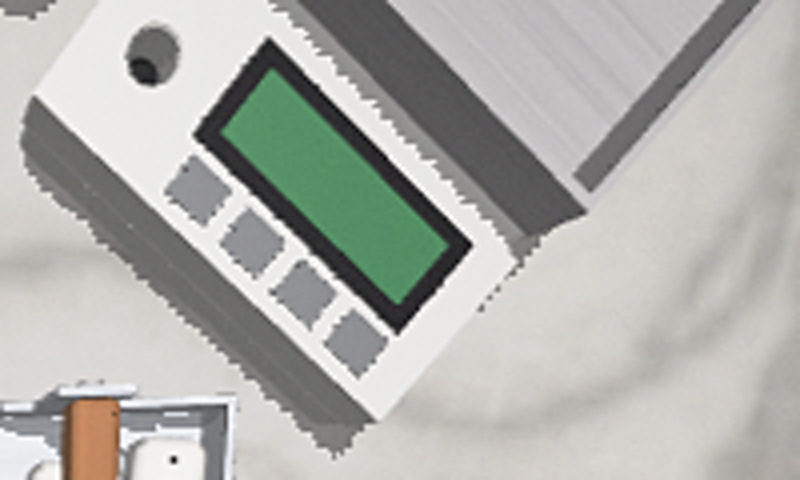

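Run:
```python
from h import *
c=load('w2'); k=800/110
g=lambda X,Y,z:atz(c,275+X/k,85+Y/k,z)
a=g(426,108,84);b=g(410,562,84);print('bar',a.round(1),b.round(1),(a+b)/2,'len',np.linalg.norm(a-b),'yaw',np.degrees(np.arctan2((b-a)[0],-(b-a)[1])))
r1=g(672,105,37);r2=g(652,540,37);print('rear',r1,r2,np.degrees(np.arctan2((r2-r1)[0],-(r2-r1)[1])))
m1=g(70,150,3);m2=g(75,530,3);print('mouth',m1,m2)
h=lambda X,Y,z:atz(c,310+X/4,Y/4,z)
print('hole',h(154,54,55),'corners',h(30,97,55),h(375,418,55), 'bartoprim', h(586,210,83))
```

```text
bar [432.6 120.8  84. ] [438.5  53.7  84. ] [435.55434455  87.22848757  84.        ] len 67.37704455147718 yaw 4.993181456452134
rear [482.45661326 128.28011213  37.        ] [490.50237382  55.37380391  37.        ] 6.297538118522598
mouth [381.26942519 116.02567667   3.        ] [387.50979957  46.31230534   3.        ]
hole [442.89658438 211.92464477  55.        ] corners [410.23944519 199.4018932   55.        ] [521.32882477 123.97439258  55.        ] bartoprim [555.12241206 175.64314948  83.        ]
```

```bash
cat >> h.py <<'E'
def hodtool(G,yaw,tilt,lean=20,sh=12,back=0):
    """grip middle G, hod yaw deg, tilt deg mouth-down"""
    H=R.from_euler('z',yaw,degrees=True)*R.from_euler('y',tilt*1.0,degrees=True).inv()
    s,c=np.sin(np.radians(lean)),np.cos(np.radians(lean))
    L=R.from_matrix(np.array([[0,1,0],[c,0,-s],[-s,0,-c]]))
    T=H*L
    return np.array(G,float)+H.apply([0,sh,0])-(171+back)*T.apply([0,0,1]),T
E
python3 - <<'E'
from h import *
plan([hodtool((435,86.5,74),5,0,back=110),hodtool((435,86.5,74),5,0)])
E
```

```text
{'x': 0.61, 'y': 0.195, 'z': 0.347, 'rx': -0.002, 'ry': -0.223, 'rz': -0.01} minrows 1.7 -> [403.0, 101.0, 390.0]
{'x': 0.659, 'y': 0.199, 'z': 0.236, 'rx': -0.002, 'ry': -0.223, 'rz': -0.01} minrows 1.7 -> [426.0, 194.0, 338.0]
{'x': -0.0, 'y': -0.0, 'z': 0.733, 'rx': 0.0, 'ry': 0.0, 'rz': 0.0} minrows 1.8 -> [429.0, 157.0, 235.0]
```

```bash
python3 -m pendant '[{"x":0.61,"y":0.195,"z":0.347,"rx":0,"ry":-0.223,"rz":-0.01,"jaw":1},{"x":0.61,"y":0.195,"z":0.347,"rx":0,"ry":-0.223,"rz":-0.01,"jaw":1},{"x":0.61,"y":0.195,"z":0.347,"rx":0,"ry":-0.223,"rz":-0.01,"jaw":1}]'
python3 -m pendant '[{"x":0.659,"y":0.199,"z":0.236,"rx":0,"ry":-0.223,"rz":-0.01,"jaw":1},{"x":0.659,"y":0.199,"z":0.236,"rx":0,"ry":-0.223,"rz":-0.01,"jaw":1},{"x":0.659,"y":0.199,"z":0.236,"rx":0,"ry":-0.223,"rz":-0.01,"jaw":1},{"x":0.659,"y":0.199,"z":0.236,"rx":0,"ry":-0.223,"rz":-0.01,"jaw":1}]'
python3 - <<'E'
from h import *
plan([hodtool((435,86.5,74),5,0)])
cam('wrist','w3');cam('scene','s3')
E
```

```text
t: 2.5
eef_pos: [402.4, 103.7, 388.6]
tcp_rot: [-3.138, 0.175, 1.656]
ft_force: [0.1, 0.3, 0.8]
opening: 1.0
t: 3.0
eef_pos: [424.8, 193.2, 338.5]
tcp_rot: [-3.139, 0.35, 1.658]
ft_force: [-0.4, -0.6, 0.7]
opening: 1.004
{'x': 0.008, 'y': 0.008, 'z': 0.734, 'rx': -0.004, 'ry': 0.001, 'rz': 0.0} minrows 1.8 -> [429.0, 157.0, 235.0]
```

View pics/w3.png

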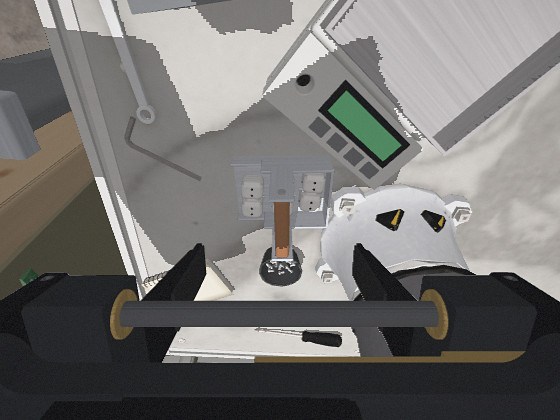

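View pics/s3.png

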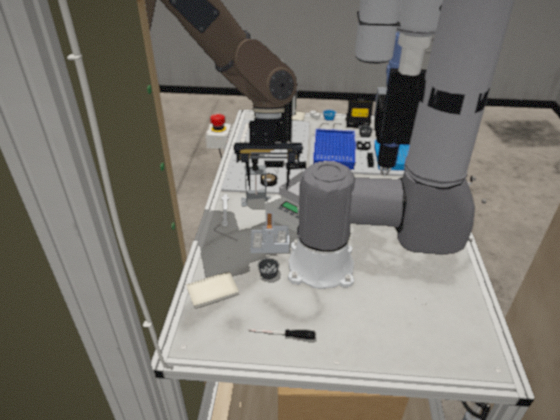

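```bash
python3 -m pendant '[{"x":0.008,"y":0.008,"z":0.35,"rx":0,"ry":0,"rz":0,"jaw":1},{"x":0.008,"y":0.008,"z":0.6,"rx":0,"ry":0,"rz":0,"jaw":1},{"x":0.008,"y":0.008,"z":0.733,"rx":0,"ry":0,"rz":0,"jaw":1},{"x":0.008,"y":0.008,"z":0.733,"rx":0,"ry":0,"rz":0,"jaw":1}]'
python3 - <<'E'
from h import *
plan([hodtool((435,86.5,74),5,0)])
c=cam('wrist','w4');crop(c,150,130,450,330,'w4c')
E
```

```text
t: 3.6
eef_pos: [429.4, 155.5, 234.3]
tcp_rot: [-3.137, 0.35, 1.655]
ft_force: [-0.8, 0.4, 0.8]
opening: 1.001
{'x': 0.007, 'y': -0.003, 'z': -0.005, 'rx': -0.007, 'ry': 0.002, 'rz': -0.003} minrows 0.0 -> [429.0, 157.0, 235.0]
```

View pics/w4c.png

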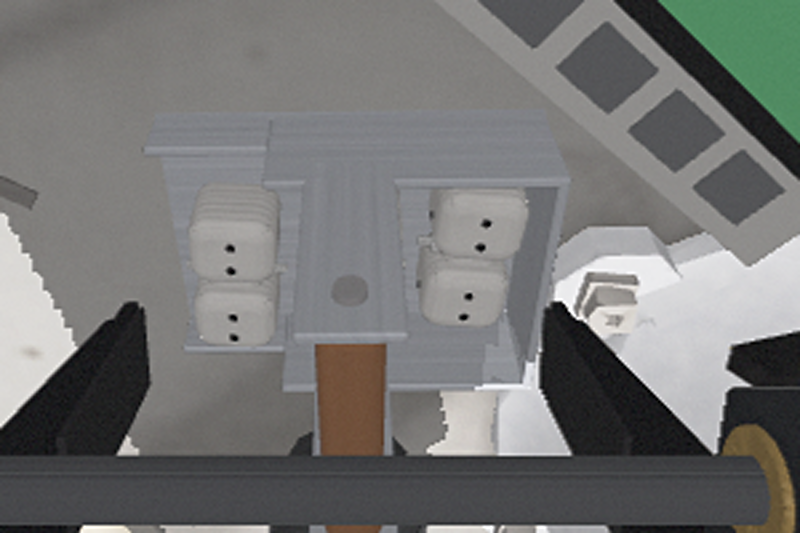

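```bash
python3 -m pendant '[{"x":0,"y":0,"z":0,"rx":0,"ry":0,"rz":0,"jaw":0},{"x":0,"y":0,"z":0,"rx":0,"ry":0,"rz":0,"jaw":0},{"x":0,"y":0,"z":0,"rx":0,"ry":0,"rz":0,"jaw":0},{"x":0,"y":0,"z":0,"rx":0,"ry":0,"rz":0,"jaw":0},{"x":0,"y":0,"z":0,"rx":0,"ry":0,"rz":0,"jaw":0},{"x":0,"y":0,"z":0,"rx":0,"ry":0,"rz":0,"jaw":0}]'
```

```text
t: 4.4
eef_pos: [429.3, 156.6, 234.4]
tcp_rot: [-3.139, 0.35, 1.657]
ft_force: [0.2, 0.8, 1.7]
opening: 0.43
```

```bash
python3 -m pendant '[{"x":0,"y":0,"z":0,"rx":0,"ry":0,"rz":0,"jaw":0},{"x":0,"y":0,"z":0,"rx":0,"ry":0,"rz":0,"jaw":0},{"x":0,"y":0,"z":0,"rx":0,"ry":0,"rz":0,"jaw":0},{"x":0,"y":0,"z":0,"rx":0,"ry":0,"rz":0,"jaw":0},{"x":0,"y":0,"z":0,"rx":0,"ry":0,"rz":0,"jaw":0}]'
```

```text
t: 5.03
eef_pos: [429.4, 156.6, 234.4]
tcp_rot: [-3.139, 0.35, 1.657]
ft_force: [0.8, -0.7, -0.6]
opening: 0.145
```

```bash
cat >> h.py <<'E'
def byM(M,yaw,tilt,**k):
    H=R.from_euler('z',yaw,degrees=True)*R.from_euler('y',tilt*1.0,degrees=True).inv()
    G=np.array(M,float)-H.apply([-53,0,-71]); return hodtool(G,yaw,tilt,**k)
E
python3 - <<'E'
from h import *
plan([hodtool((435,86.5,198),5,0),byM((480,175,127),30,8),byM((546,275,127),50,15),byM((546,275,100),50,15)])
p,r=byM((546,275,100),50,15);print(p,r.as_euler('xyz'))
E
```

```text
{'x': -0.283, 'y': -0.006, 'z': -0.779, 'rx': -0.004, 'ry': 0.001, 'rz': -0.001} minrows 2.0 -> [429.0, 157.0, 359.0]
{'x': 0.528, 'y': 0.274, 'z': -0.229, 'rx': -0.354, 'ry': 0.039, 'rz': -0.461} minrows 2.5 -> [462.0, 246.0, 364.0]
{'x': 0.306, 'y': 0.361, 'z': -0.062, 'rx': -0.294, 'ry': 0.089, 'rz': -0.357} minrows 2.0 -> [486.0, 314.0, 365.0]
{'x': 0.059, 'y': -0.047, 'z': 0.163, 'rx': 0.0, 'ry': 0.0, 'rz': 0.0} minrows 0.4 -> [486.0, 314.0, 338.0]
[486.36709291 313.5881542  337.51028953] [2.86381886 0.33669142 2.3495357 ]
```

Lift.

```bash
python3 -m pendant '[{"x":-0.04,"y":0,"z":-0.1,"rx":0,"ry":0,"rz":0,"jaw":0},{"x":-0.11,"y":0,"z":-0.3,"rx":0,"ry":0,"rz":0,"jaw":0},{"x":-0.2,"y":0,"z":-0.55,"rx":0,"ry":0,"rz":0,"jaw":0},{"x":-0.283,"y":0,"z":-0.779,"rx":0,"ry":0,"rz":0,"jaw":0},{"x":-0.283,"y":0,"z":-0.779,"rx":0,"ry":0,"rz":0,"jaw":0}]'
python3 - <<'E'
from h import *
c=cam('wrist','w5');crop(c,150,130,450,330,'w5c'); cam('top','t5')
E
```

```text
t: 5.65
eef_pos: [429.6, 156.8, 360.6]
tcp_rot: [3.14, 0.349, 1.655]
ft_force: [-0.2, -0.6, -2.5]
opening: 0.145
```

View pics/w5c.png

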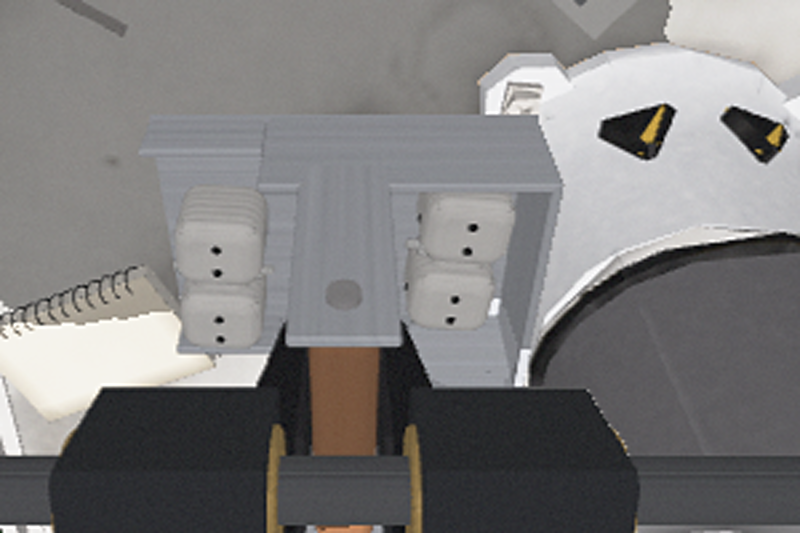

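View pics/t5.png

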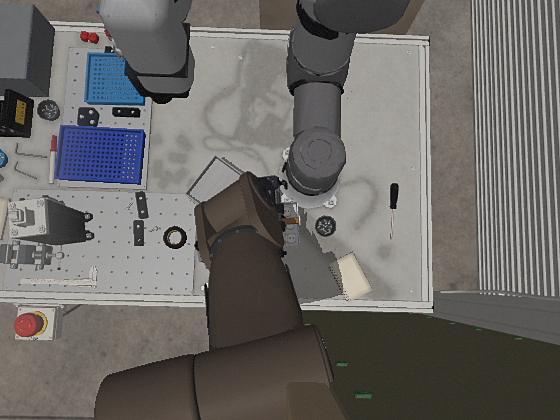

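```bash
python3 -m pendant '[{"x":0.13,"y":0.07,"z":-0.06,"rx":-0.09,"ry":0.01,"rz":-0.115,"jaw":0},{"x":0.26,"y":0.14,"z":-0.12,"rx":-0.18,"ry":0.02,"rz":-0.23,"jaw":0},{"x":0.4,"y":0.21,"z":-0.18,"rx":-0.27,"ry":0.03,"rz":-0.35,"jaw":0},{"x":0.528,"y":0.274,"z":-0.229,"rx":-0.354,"ry":0.039,"rz":-0.461,"jaw":0},{"x":0.528,"y":0.274,"z":-0.229,"rx":-0.354,"ry":0.039,"rz":-0.461,"jaw":0}]'
python3 - <<'E'
from h import *
plan([byM((546,275,127),50,15),byM((546,275,100),50,15)])
E
```

```text
t: 6.38
eef_pos: [463.3, 247.0, 361.9]
tcp_rot: [2.999, 0.345, 2.045]
ft_force: [-0.2, 0.4, -2.5]
opening: 0.139
{'x': 0.3, 'y': 0.354, 'z': -0.077, 'rx': -0.3, 'ry': 0.087, 'rz': -0.356} minrows 2.0 -> [486.0, 314.0, 365.0]
{'x': 0.059, 'y': -0.047, 'z': 0.163, 'rx': 0.0, 'ry': 0.0, 'rz': 0.0} minrows 0.4 -> [486.0, 314.0, 338.0]
```

```bash
python3 -m pendant '[{"x":0.1,"y":0.12,"z":-0.025,"rx":-0.1,"ry":0.03,"rz":-0.12,"jaw":0},{"x":0.2,"y":0.24,"z":-0.05,"rx":-0.2,"ry":0.06,"rz":-0.24,"jaw":0},{"x":0.3,"y":0.354,"z":-0.077,"rx":-0.3,"ry":0.087,"rz":-0.356,"jaw":0},{"x":0.3,"y":0.354,"z":-0.077,"rx":-0.3,"ry":0.087,"rz":-0.356,"jaw":0}]'
python3 - <<'E'
from h import *
c=cam('wrist','w6'); crop(c,100,0,560,345,'w6c');cam('scene','s6')
E
```

```text
t: 6.88
eef_pos: [486.4, 312.9, 365.0]
tcp_rot: [2.864, 0.337, 2.348]
ft_force: [-0.2, -0.9, -2.1]
opening: 0.147
```

View pics/w6c.png

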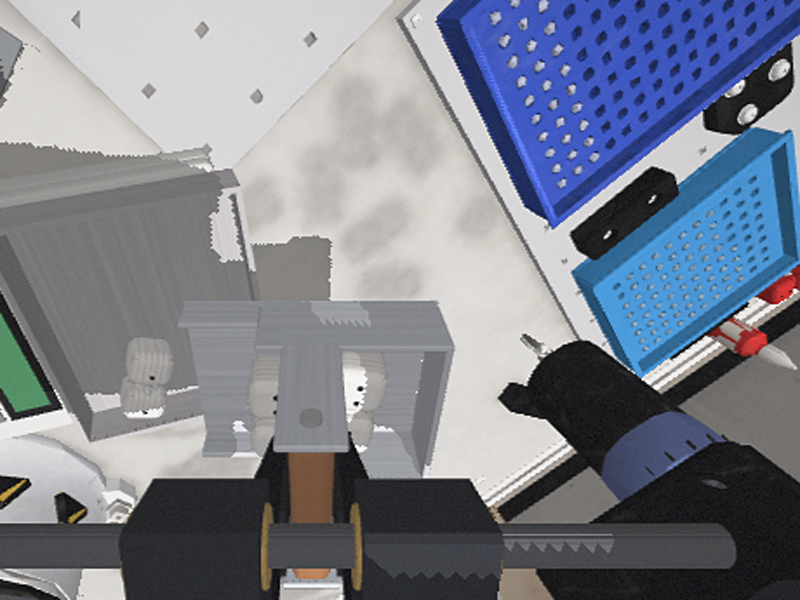

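View pics/s6.png

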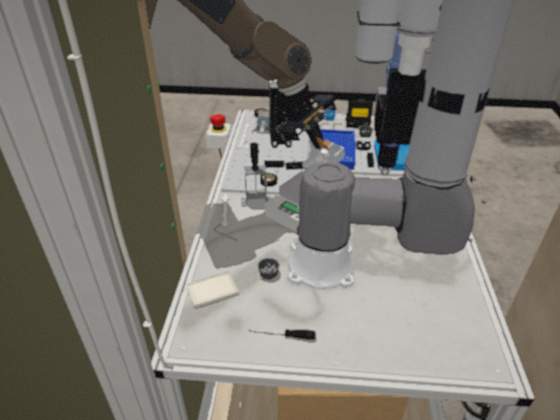

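```bash
cat > ov.py <<'E'
from h import *
def overlay(n,out,G=None,H=None,box=None,sc=(512.5,228,55.4),k=None):
    c=load(n); im=c['img'][:,:,::-1].copy(); x,y,a=sc;a=np.radians(a)
    f=4; im=cv2.resize(im,None,fx=f,fy=f,interpolation=cv2.INTER_CUBIC)
    def dr(P,col):
        q=(proj(c,P)*f).astype(int); cv2.polylines(im,[q.reshape(-1,1,2)],True,col,2)
    def S(L): L=np.array(L,float); return np.c_[x+np.cos(a)*L[:,0]-np.sin(a)*L[:,1],y+np.sin(a)*L[:,0]+np.cos(a)*L[:,1],L[:,2]]
    dr(S([(93,-66,83),(-23,-66,83),(-23,66,83),(93,66,83)]),(0,0,255))
    dr(S([(90,-63,56),(-20,-63,56),(-20,63,56),(90,63,56)]),(0,255,255))
    t=np.linspace(0,6.28,20); dr(S(np.c_[-57.5+7*np.cos(t),48+7*np.sin(t),55+0*t]),(0,0,255))
    dr(S([(-85,-68,55),(-85,68,55),(85,68,55),(85,-68,55)]),(255,0,0))
    if G is not None:
        dr(np.array(G)+H.apply([(-53,38,-71),(-53,-38,-71),(53,-38,-71),(53,38,-71)]),(0,255,0))
        dr(np.array(G)+H.apply([(-7,35,10),(-7,-35,10),(7,-35,10),(7,35,10)]),(255,0,255))
    x0,y0,x1,y1=box; im=im[y0*f:y1*f,x0*f:x1*f]; s=min(800/im.shape[1],600/im.shape[0]); cv2.imwrite('pics/%s.png'%out,cv2.resize(im,None,fx=s,fy=s,interpolation=cv2.INTER_AREA))
E
python3 - <<'E'
from ov import *
p,r=pose()
s,c=np.sin(np.radians(20)),np.cos(np.radians(20))
L=R.from_matrix(np.array([[0,1,0],[c,0,-s],[-s,0,-c]]));H=r*L.inv()
G=p+171*r.apply([0,0,1])-H.apply([0,12,0]); print(G,H.as_euler('ZYX',degrees=True),'M',G+H.apply([-53,0,-71]))
overlay('w6','w6o',G,H,(0,0,560,420))
E
```

```text
[566.59370467 298.15146118 210.02219443] [ 4.97549025e+01 -1.49205625e+01  1.26140342e-02] M [545.30577763 273.02497718 127.76963237]
```

View pics/w6o.png

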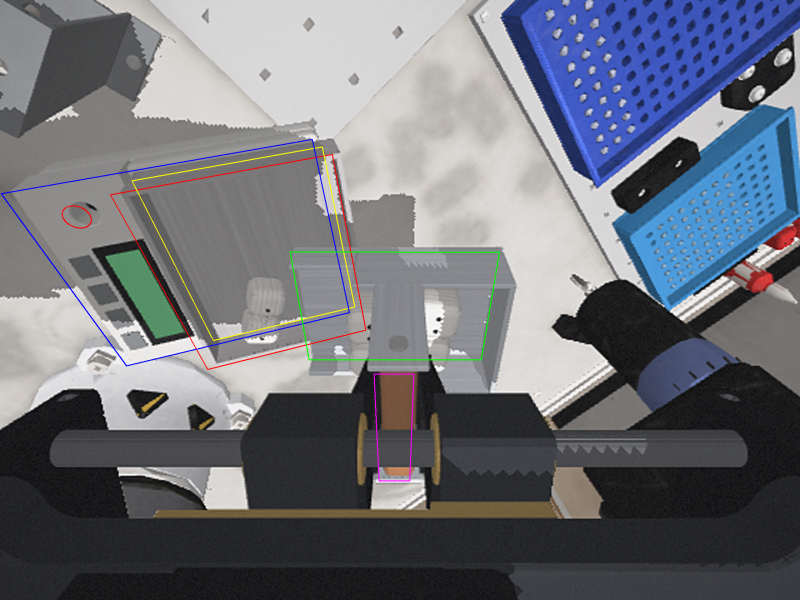

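Run:
```python
from ov import *
c=load('w6'); crop(c,60,90,300,270,'w6d')
```

```text
(no output)
```

View pics/w6d.png

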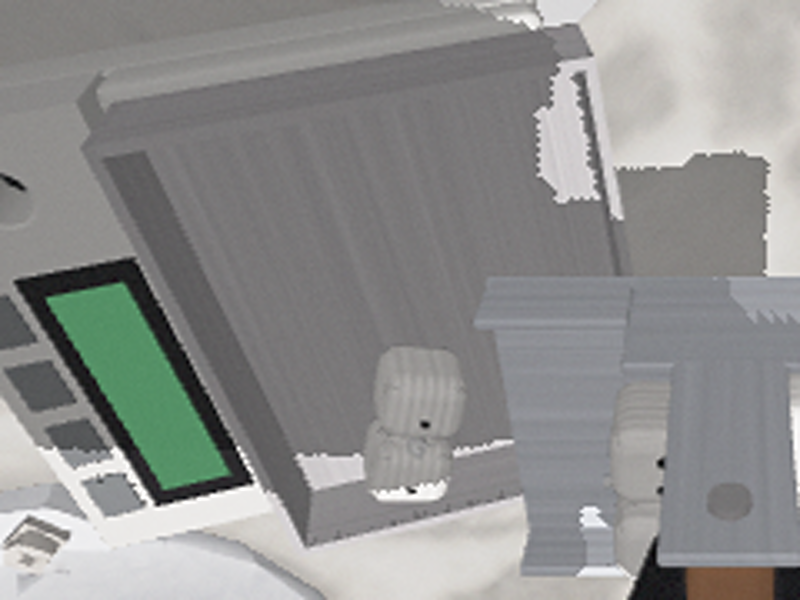

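Run:
```python
from h import *
from scipy.optimize import least_squares
t=load('top');w2=load('w2');w6=load('w6')
def T(p,P):
    x,y,a=p;P=np.array(P,float);ca,sa=np.cos(a),np.sin(a)
    return np.c_[x+ca*P[:,0]-sa*P[:,1],y+sa*P[:,0]+ca*P[:,1],P[:,2]]
FR,BR,BL,FL=(-23,-66,83),(93,-66,83),(93,66,83),(-23,66,83)
ho=(-57.5,48,55);dr=(-85,-68,55);dl=(-85,68,55)
K=lambda L,k,o:np.array(L,float)/k+o
obs=[(t,[BR,FR,FL,BL,ho,dr,dl],K([(203,72),(370,185),(228,357),(75,238),(291,372),(452,242),(312,427)],800/180,[170,140])),
(w2,[ho,dl,dr,FR],K([(154,54),(30,97),(375,418),(586,210)],4,[310,0])),
(w6,[FL,BL,FR,ho],np.r_[K([(85,147),(590,55),(307,547)],3.333,[60,90]),[(58.5,149)]])]
wt=[1/2.7,1/1.2,1/1.2]
for sel in ([0],[1],[2],[0,1,2],[1,2]):
    f=lambda p:np.concatenate([((proj(obs[i][0],T(p,obs[i][1]))-obs[i][2])*wt[i]*0+(proj(obs[i][0],T(p,obs[i][1]))-obs[i][2])/ (1/wt[i]) *2.7).ravel() for i in sel])
    r=least_squares(f,[512,228,.965]); p=r.x
    print(sel,p.round(1),np.degrees(p[2]).round(2),'rms',np.sqrt((r.fun**2).mean()).round(2),'hole',T(p,[ho])[0].round(1),'pan',T(p,[(35,0,56)])[0].round(1))
M=np.array([545.3,273.0]);P=T(p,[(35,0,56)])[0,:2]; a=p[2]
print('M in pan', np.array([[np.cos(a),np.sin(a)],[-np.sin(a),np.cos(a)]])@(M-P))
k=atz(w6,60+412/3.333,90+425/3.333,68)[:2]; print('knob in pan',np.array([[np.cos(a),np.sin(a)],[-np.sin(a),np.cos(a)]])@(k-P))
```

```text
[0] [512.2 226.6   1. ] 55.0 rms 0.95 hole [439.9 207.   55. ] pan [532.3 255.3  56. ]
[1] [514.1 231.9   1. ] 55.59 rms 1.25 hole [442.  211.6  55. ] pan [533.9 260.8  56. ]
[2] [514.7 233.1   1. ] 55.66 rms 3.29 hole [442.6 212.7  55. ] pan [534.4 262.   56. ]
[0, 1, 2] [514.5 232.4   1. ] 55.52 rms 2.4 hole [442.4 212.2  55. ] pan [534.3 261.2  56. ]
[1, 2] [514.5 232.5   1. ] 55.55 rms 2.74 hole [442.4 212.2  55. ] pan [534.3 261.4  56. ]
M in pan [15.80256957 -2.48470104]
knob in pan [-15.8116537  -38.53546051]
```

Run:
```python
from h import *
M=(538,293,102)
plan([byM(M,50,15),byM(M,50,32),byM(M,50,42),byM(M,50,50)])
```

```text
{'x': 0.178, 'y': 0.019, 'z': 0.13, 'rx': -0.003, 'ry': 0.001, 'rz': -0.004} minrows 0.5 -> [478.0, 332.0, 340.0]
{'x': -0.012, 'y': -0.467, 'z': -0.034, 'rx': -0.355, 'ry': -0.0, 'rz': 0.129} minrows 1.6 -> [434.0, 279.0, 327.0]
{'x': -0.013, 'y': -0.274, 'z': -0.036, 'rx': -0.209, 'ry': 0.0, 'rz': 0.076} minrows 0.9 -> [410.0, 250.0, 310.0]
{'x': -0.012, 'y': -0.218, 'z': -0.032, 'rx': -0.167, 'ry': -0.0, 'rz': 0.061} minrows 0.7 -> [392.0, 228.0, 292.0]
```

Run:
```python
from h import *
for M,y in [((538,293,102),50),((538,293,102),56),((545,280,102),56)]:
  for t in (32,42,50):
    p,r=byM(M,y,t)
    q=np.array([(375+14*np.cos(a),276+14*np.sin(a),z) for z in (120,170,214) for a in np.linspace(0,6,12)])
    l=r.inv().apply(q-p); # body z -? body from 0 to 112 in tool z
    d=np.maximum(np.abs(l)-[37,90,0],0); d[:,2]=np.maximum(np.maximum(l[:,2]-112,-l[:,2]-60),0)
    print(M,y,t,np.linalg.norm(d,axis=1).min().round(), p.round())
```

```text
(538, 293, 102) 50 32 17.0 [434. 279. 327.]
(538, 293, 102) 50 42 14.0 [410. 250. 310.]
(538, 293, 102) 50 50 14.0 [392. 228. 292.]
(538, 293, 102) 56 32 29.0 [436. 268. 327.]
(538, 293, 102) 56 42 28.0 [415. 237. 310.]
(538, 293, 102) 56 50 28.0 [399. 214. 292.]
(545, 280, 102) 56 32 43.0 [443. 255. 327.]
(545, 280, 102) 56 42 42.0 [422. 224. 310.]
(545, 280, 102) 56 50 42.0 [406. 201. 292.]
```

Run:
```python
from h import *
M=(544,284,102)
plan([byM(M,58,15),byM(M,58,32),byM(M,58,42),byM(M,58,50)])
```

```text
{'x': 0.094, 'y': -0.062, 'z': 0.138, 'rx': -0.062, 'ry': 0.047, 'rz': -0.166} minrows 0.8 -> [480.0, 314.0, 340.0]
{'x': -0.012, 'y': -0.467, 'z': -0.034, 'rx': -0.355, 'ry': 0.0, 'rz': 0.129} minrows 1.6 -> [443.0, 255.0, 327.0]
{'x': -0.013, 'y': -0.274, 'z': -0.036, 'rx': -0.209, 'ry': -0.0, 'rz': 0.076} minrows 0.9 -> [423.0, 223.0, 310.0]
{'x': -0.012, 'y': -0.218, 'z': -0.032, 'rx': -0.167, 'ry': 0.0, 'rz': 0.061} minrows 0.7 -> [408.0, 200.0, 292.0]
```

```bash
python3 -m pendant '[{"x":0.045,"y":-0.03,"z":0.07,"rx":-0.03,"ry":0.023,"rz":-0.08,"jaw":0},{"x":0.094,"y":-0.062,"z":0.138,"rx":-0.062,"ry":0.047,"rz":-0.166,"jaw":0},{"x":0.094,"y":-0.062,"z":0.138,"rx":-0.062,"ry":0.047,"rz":-0.166,"jaw":0}]'
python3 -m pendant '[{"x":-0.003,"y":-0.12,"z":-0.008,"rx":-0.09,"ry":0,"rz":0.032,"jaw":0},{"x":-0.006,"y":-0.235,"z":-0.017,"rx":-0.178,"ry":0,"rz":0.065,"jaw":0},{"x":-0.009,"y":-0.35,"z":-0.025,"rx":-0.265,"ry":0,"rz":0.097,"jaw":0},{"x":-0.012,"y":-0.467,"z":-0.034,"rx":-0.355,"ry":0,"rz":0.129,"jaw":0},{"x":-0.012,"y":-0.467,"z":-0.034,"rx":-0.355,"ry":0,"rz":0.129,"jaw":0}]'
python3 - <<'E'
from h import *
c=cam('wrist','w7'); crop(c,0,0,560,420,'w7c')
M=(544,284,102)
plan([byM(M,58,42),byM(M,58,50)])
E
```

```text
t: 7.35
eef_pos: [479.6, 313.8, 339.5]
tcp_rot: [2.864, 0.337, 2.49]
ft_force: [0.2, 0.2, -1.8]
opening: 0.145
t: 7.98
eef_pos: [446.1, 256.0, 332.9]
tcp_rot: [2.557, 0.29, 2.394]
ft_force: [-0.3, -0.1, -1.9]
opening: 0.147
{'x': 0.011, 'y': -0.306, 'z': -0.012, 'rx': -0.211, 'ry': -0.005, 'rz': 0.074} minrows 0.9 -> [423.0, 223.0, 310.0]
{'x': -0.012, 'y': -0.218, 'z': -0.032, 'rx': -0.167, 'ry': 0.0, 'rz': 0.061} minrows 0.7 -> [408.0, 200.0, 292.0]
```

View pics/w7c.png

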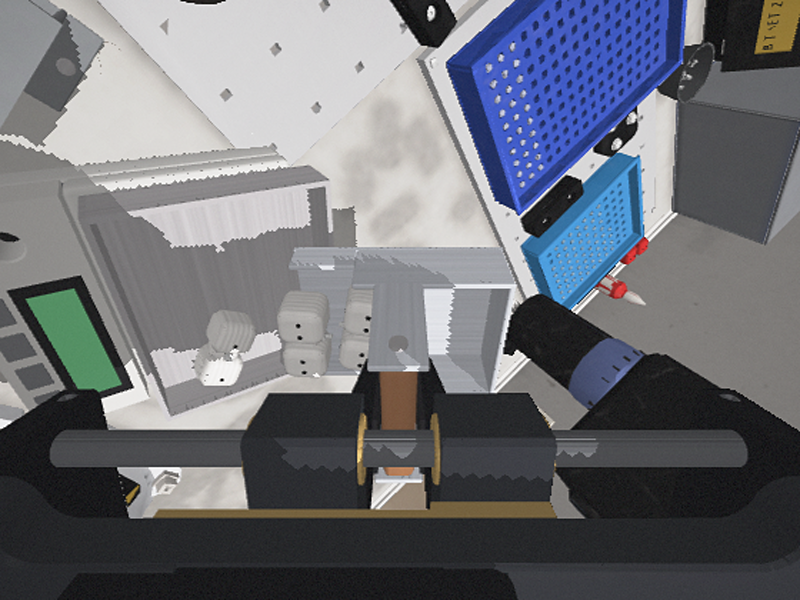

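```bash
python3 -m pendant '[{"x":0.005,"y":-0.1,"z":-0.004,"rx":-0.07,"ry":0,"rz":0.025,"jaw":0},{"x":0.008,"y":-0.2,"z":-0.008,"rx":-0.14,"ry":0,"rz":0.05,"jaw":0},{"x":0.011,"y":-0.306,"z":-0.012,"rx":-0.211,"ry":0,"rz":0.074,"jaw":0},{"x":0.011,"y":-0.306,"z":-0.012,"rx":-0.211,"ry":0,"rz":0.074,"jaw":0},{"x":0.011,"y":-0.306,"z":-0.012,"rx":-0.211,"ry":0,"rz":0.074,"jaw":0}]'
python3 - <<'E'
from h import *
c=cam('wrist','w8'); crop(c,0,0,560,420,'w8c')
M=(544,284,102)
plan([byM(M,58,50)])
E
```

```text
t: 8.65
eef_pos: [435.4, 234.5, 327.7]
tcp_rot: [2.485, 0.206, 2.408]
ft_force: [-1.1, -0.7, -2.5]
opening: 0.147
{'x': 0.03, 'y': -0.378, 'z': 0.012, 'rx': -0.285, 'ry': -0.097, 'rz': 0.071} minrows 1.3 -> [408.0, 200.0, 292.0]
```

View pics/w8c.png

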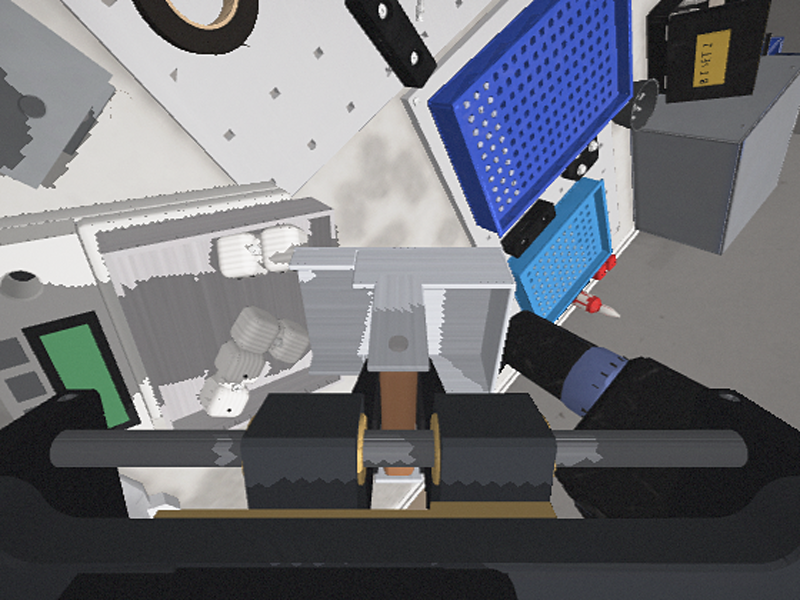

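Run:
```python
from h import *
print(env.state()['joints'])
p,r=pose()
plan([(p+[0,0,50],r),byM((500,190,150),40,10),byM((420,130,150),15,0)])
```

```text
[ 0.33422894  0.38158559  2.09611466  1.61912157  0.15299289 -2.13855275]
{'x': -0.068, 'y': 0.2, 'z': -0.258, 'rx': -0.0, 'ry': 0.0, 'rz': 0.0} minrows 0.8 -> [435.0, 234.0, 378.0]
{'x': -0.074, 'y': 0.2, 'z': 0.092, 'rx': 0.669, 'ry': -0.263, 'rz': 0.155} minrows 3.1 -> [464.0, 252.0, 387.0]
{'x': -0.148, 'y': -0.23, 'z': 0.052, 'rx': 0.395, 'ry': -0.048, 'rz': 0.446} minrows 2.5 -> [453.0, 212.0, 382.0]
```

```bash
python3 -m pendant '[{"x":-0.03,"y":0.1,"z":-0.13,"rx":0,"ry":0,"rz":0,"jaw":0},{"x":-0.068,"y":0.2,"z":-0.258,"rx":0,"ry":0,"rz":0,"jaw":0},{"x":-0.068,"y":0.2,"z":-0.258,"rx":0,"ry":0,"rz":0,"jaw":0}]'
python3 - <<'E'
from h import *
print(env.state()['joints'])
plan([byM((540,278,150),56,15),byM((480,190,150),32,5),byM((400,125,150),10,0)])
E
```

```text
t: 9.07
eef_pos: [435.5, 234.9, 378.3]
tcp_rot: [2.489, 0.207, 2.407]
ft_force: [-0.5, -0.8, -1.7]
opening: 0.146
[ 0.33635018  0.29773609  2.03842498  0.82347408  0.2028311  -1.3320703 ]
{'x': 0.117, 'y': 0.495, 'z': 0.268, 'rx': 0.461, 'ry': -0.122, 'rz': -0.126} minrows 2.1 -> [477.0, 310.0, 388.0]
{'x': -0.137, 'y': -0.257, 'z': -0.008, 'rx': 0.386, 'ry': -0.093, 'rz': 0.419} minrows 2.4 -> [470.0, 267.0, 385.0]
{'x': -0.24, 'y': -0.396, 'z': 0.077, 'rx': 0.27, 'ry': -0.021, 'rz': 0.422} minrows 2.1 -> [440.0, 204.0, 382.0]
```

```bash
python3 -m pendant '[{"x":0.04,"y":0.16,"z":0.09,"rx":0.15,"ry":-0.04,"rz":-0.04,"jaw":0},{"x":0.08,"y":0.33,"z":0.18,"rx":0.31,"ry":-0.08,"rz":-0.08,"jaw":0},{"x":0.117,"y":0.495,"z":0.268,"rx":0.461,"ry":-0.122,"rz":-0.126,"jaw":0},{"x":0.117,"y":0.495,"z":0.268,"rx":0.461,"ry":-0.122,"rz":-0.126,"jaw":0}]'
python3 - <<'E'
from h import *
print(env.state()['joints'])
c=cam('wrist','w9'); crop(c,0,0,560,420,'w9c')
plan([byM((480,190,150),32,5),byM((400,125,150),10,0),byM((375,90,150),5,0)])
E
```

```text
t: 9.57
eef_pos: [473.9, 306.1, 385.8]
tcp_rot: [2.823, 0.306, 2.457]
ft_force: [-0.9, 0.2, -2.9]
opening: 0.149
[ 0.47658521  0.39179018  1.8161614  -0.27507763  0.53336745 -0.24991936]
{'x': -0.135, 'y': -0.233, 'z': -0.022, 'rx': 0.427, 'ry': -0.127, 'rz': 0.416} minrows 2.6 -> [470.0, 267.0, 385.0]
{'x': -0.24, 'y': -0.396, 'z': 0.077, 'rx': 0.27, 'ry': -0.021, 'rz': 0.422} minrows 2.1 -> [440.0, 204.0, 382.0]
{'x': -0.219, 'y': -0.165, 'z': 0.08, 'rx': 0.038, 'ry': 0.0, 'rz': 0.104} minrows 0.7 -> [422.0, 165.0, 382.0]
```

View pics/w9c.png

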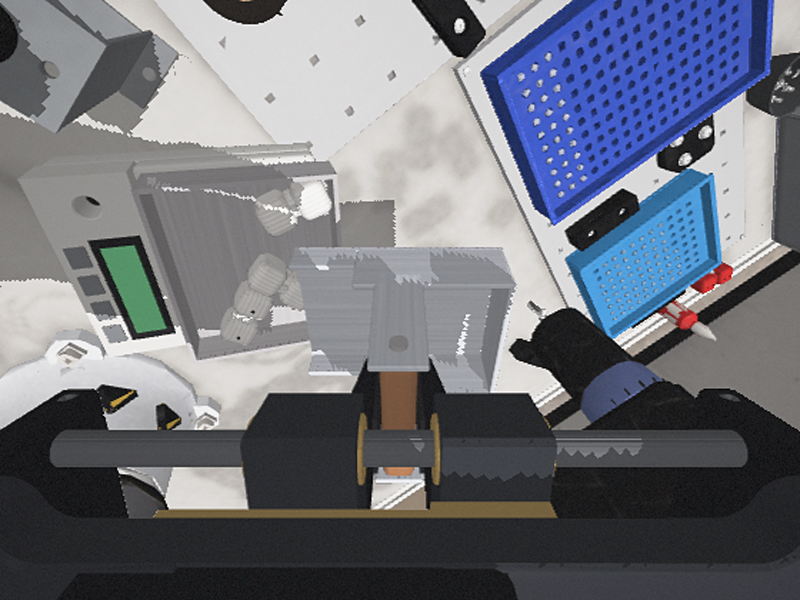

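```bash
python3 -m pendant '[{"x":-0.05,"y":-0.08,"z":-0.007,"rx":0.14,"ry":-0.04,"rz":0.14,"jaw":0},{"x":-0.1,"y":-0.16,"z":-0.015,"rx":0.29,"ry":-0.08,"rz":0.28,"jaw":0},{"x":-0.135,"y":-0.233,"z":-0.022,"rx":0.427,"ry":-0.127,"rz":0.416,"jaw":0},{"x":-0.135,"y":-0.233,"z":-0.022,"rx":0.427,"ry":-0.127,"rz":0.416,"jaw":0}]'
python3 -m pendant '[{"x":-0.08,"y":-0.13,"z":0.026,"rx":0.09,"ry":-0.007,"rz":0.14,"jaw":0},{"x":-0.16,"y":-0.26,"z":0.05,"rx":0.18,"ry":-0.014,"rz":0.28,"jaw":0},{"x":-0.24,"y":-0.396,"z":0.077,"rx":0.27,"ry":-0.021,"rz":0.422,"jaw":0},{"x":-0.24,"y":-0.396,"z":0.077,"rx":0.27,"ry":-0.021,"rz":0.422,"jaw":0}]'
python3 - <<'E'
from h import *
plan([hodtool((425,88,195),5,0),hodtool((425,88,77),5,0)])
E
```

```text
t: 10.12
eef_pos: [468.6, 265.0, 383.7]
tcp_rot: [3.045, 0.331, 2.104]
ft_force: [0.6, 0.2, -1.4]
opening: 0.148
t: 10.62
eef_pos: [438.6, 201.2, 379.2]
tcp_rot: [-3.139, 0.331, 1.755]
ft_force: [0.3, -0.2, -0.8]
opening: 0.147
{'x': -0.193, 'y': -0.181, 'z': 0.233, 'rx': 0.038, 'ry': -0.023, 'rz': 0.117} minrows 0.8 -> [419.0, 158.0, 356.0]
{'x': 0.269, 'y': 0.0, 'z': 0.739, 'rx': 0.0, 'ry': 0.0, 'rz': 0.0} minrows 1.9 -> [419.0, 158.0, 238.0]
```

```bash
python3 -m pendant '[{"x":-0.193,"y":-0.181,"z":0.233,"rx":0.038,"ry":-0.023,"rz":0.117,"jaw":0},{"x":-0.193,"y":-0.181,"z":0.233,"rx":0.038,"ry":-0.023,"rz":0.117,"jaw":0},{"x":-0.193,"y":-0.181,"z":0.233,"rx":0.038,"ry":-0.023,"rz":0.117,"jaw":0}]'
python3 - <<'E'
from h import *
plan([hodtool((425,88,79),5,0)])
E
```

```text
t: 11.0
eef_pos: [419.7, 159.3, 356.0]
tcp_rot: [3.141, 0.349, 1.66]
ft_force: [0.1, 0.3, -1.5]
opening: 0.145
{'x': 0.258, 'y': -0.007, 'z': 0.731, 'rx': 0.001, 'ry': -0.001, 'rz': 0.002} minrows 1.9 -> [419.0, 158.0, 240.0]
```

```bash
python3 -m pendant '[{"x":0.09,"y":0,"z":0.25,"rx":0,"ry":0,"rz":0,"jaw":0},{"x":0.18,"y":-0.005,"z":0.5,"rx":0,"ry":0,"rz":0,"jaw":0},{"x":0.258,"y":-0.007,"z":0.731,"rx":0,"ry":0,"rz":0,"jaw":0},{"x":0.258,"y":-0.007,"z":0.731,"rx":0,"ry":0,"rz":0,"jaw":0}]'
python3 - <<'E'
from h import *
c=cam('wrist','w10'); crop(c,0,0,560,420,'w10c')
c=cam('scene','s10'); crop(c,210,160,330,280,'s10c')
E
```

```text
t: 11.5
eef_pos: [418.3, 158.2, 238.0]
tcp_rot: [-3.137, 0.35, 1.662]
ft_force: [0.7, -0.6, -2.0]
opening: 0.147
```

View pics/w10c.png

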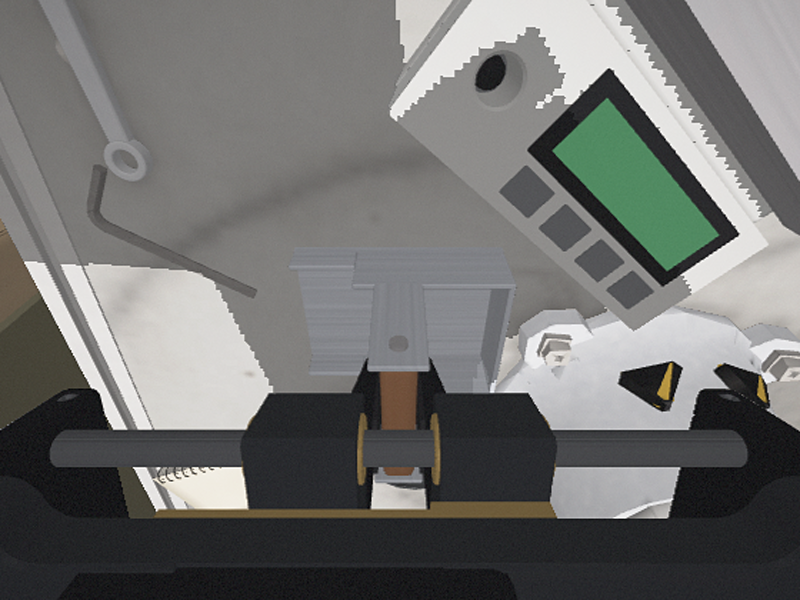

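View pics/s10c.png

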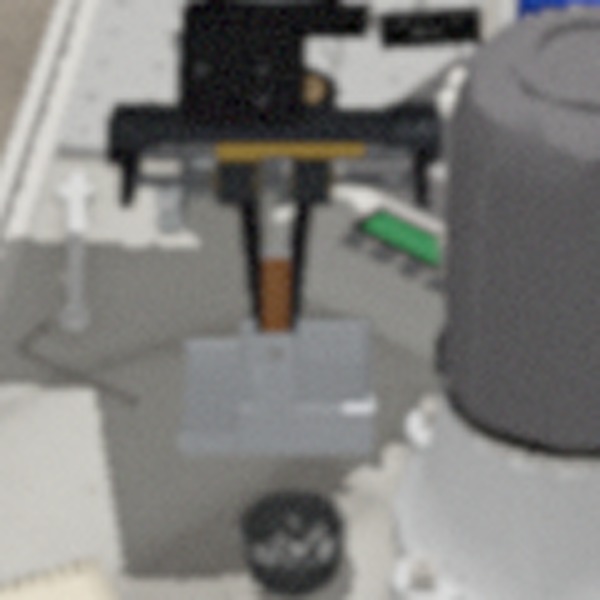

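```bash
python3 -m pendant '[{"x":0.004,"y":0,"z":0.01,"rx":0,"ry":0,"rz":0,"jaw":0},{"x":0.007,"y":0,"z":0.02,"rx":0,"ry":0,"rz":0,"jaw":0},{"x":0.009,"y":0,"z":0.026,"rx":0,"ry":0,"rz":0,"jaw":0}]'
```

```text
t: 11.98
eef_pos: [417.9, 157.4, 235.6]
tcp_rot: [-3.14, 0.349, 1.658]
ft_force: [0.4, 0.3, -2.0]
opening: 0.146
```

```bash
python3 -m pendant '[{"x":0.004,"y":0,"z":0.01,"rx":0,"ry":0,"rz":0,"jaw":0},{"x":0.006,"y":0,"z":0.018,"rx":0,"ry":0,"rz":0,"jaw":0},{"x":0.006,"y":0,"z":0.018,"rx":0,"ry":0,"rz":0,"jaw":0}]'
```

```text
t: 12.35
eef_pos: [417.6, 157.6, 233.9]
tcp_rot: [-3.141, 0.351, 1.658]
ft_force: [-6.7, 6.8, 30.6]
opening: 0.147
```

```bash
python3 -m pendant '[{"x":-0.002,"y":0,"z":-0.006,"rx":0,"ry":0,"rz":0,"jaw":0},{"x":-0.002,"y":0,"z":-0.006,"rx":0,"ry":0,"rz":0,"jaw":0.3},{"x":-0.002,"y":0,"z":-0.006,"rx":0,"ry":0,"rz":0,"jaw":1},{"x":-0.002,"y":0,"z":-0.006,"rx":0,"ry":0,"rz":0,"jaw":1},{"x":-0.002,"y":0,"z":-0.006,"rx":0,"ry":0,"rz":0,"jaw":1},{"x":-0.002,"y":0,"z":-0.006,"rx":0,"ry":0,"rz":0,"jaw":1},{"x":-0.002,"y":0,"z":-0.006,"rx":0,"ry":0,"rz":0,"jaw":1}]'
python3 - <<'E'
from h import *
c=cam('wrist','w11'); crop(c,0,0,560,420,'w11c')
E
```

```text
t: 13.22
eef_pos: [417.8, 157.4, 233.2]
tcp_rot: [-3.139, 0.35, 1.658]
ft_force: [-0.5, -0.3, -0.0]
opening: 0.721
```

View pics/w11c.png

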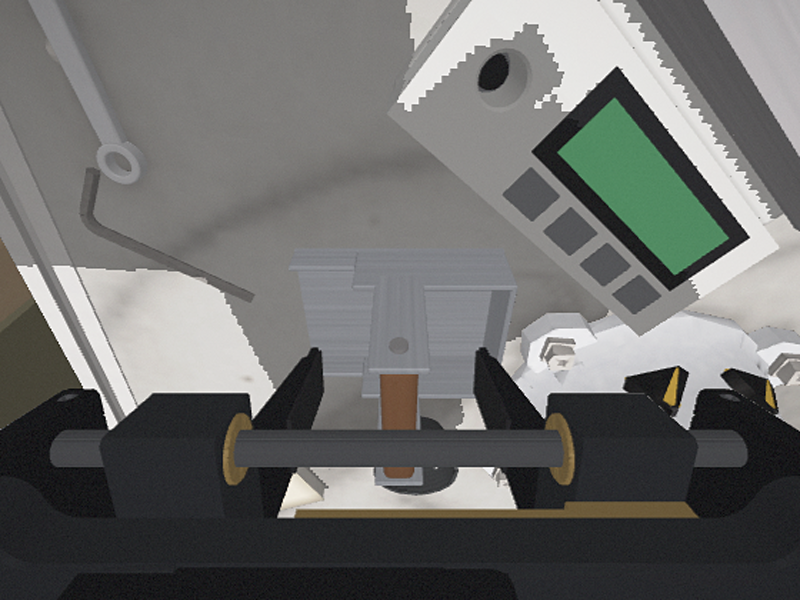

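```bash
python3 -m pendant '[{"x":0,"y":0,"z":-0.15,"rx":0,"ry":0,"rz":0,"jaw":1},{"x":0,"y":0,"z":-0.45,"rx":0,"ry":0,"rz":0,"jaw":1},{"x":0,"y":0,"z":-0.75,"rx":0,"ry":0,"rz":0,"jaw":1},{"x":0,"y":0,"z":-0.75,"rx":0,"ry":0,"rz":0,"jaw":1}]'
python3 - <<'E'
from h import *
plan([((395,200,445),down(115))])
E
```

```text
t: 13.78
eef_pos: [414.7, 196.5, 341.3]
tcp_rot: [3.139, 0.348, 1.658]
ft_force: [-0.4, -0.6, -1.1]
opening: 1.002
{'x': -0.203, 'y': -0.127, 'z': -0.662, 'rx': -0.074, 'ry': 0.439, 'rz': -0.44} minrows 2.6 -> [395.0, 200.0, 445.0]
```

```bash
python3 -m pendant '[{"x":-0.203,"y":-0.127,"z":-0.662,"rx":-0.074,"ry":0.439,"rz":-0.44,"jaw":1},{"x":-0.203,"y":-0.127,"z":-0.662,"rx":-0.074,"ry":0.439,"rz":-0.44,"jaw":1},{"x":-0.203,"y":-0.127,"z":-0.662,"rx":-0.074,"ry":0.439,"rz":-0.44,"jaw":1},{"x":-0.203,"y":-0.127,"z":-0.662,"rx":-0.074,"ry":0.439,"rz":-0.44,"jaw":1}]'
python3 - <<'E'
from h import *
c=cam('wrist','w12'); crop(c,0,0,560,420,'w12c')
c=cam('top','t12'); crop(c,170,140,350,275,'t12c')
E
```

```text
t: 14.28
eef_pos: [395.4, 199.0, 442.1]
tcp_rot: [-3.135, 0.001, 2.004]
ft_force: [0.1, -0.7, -0.4]
opening: 0.995
```

View pics/w12c.png

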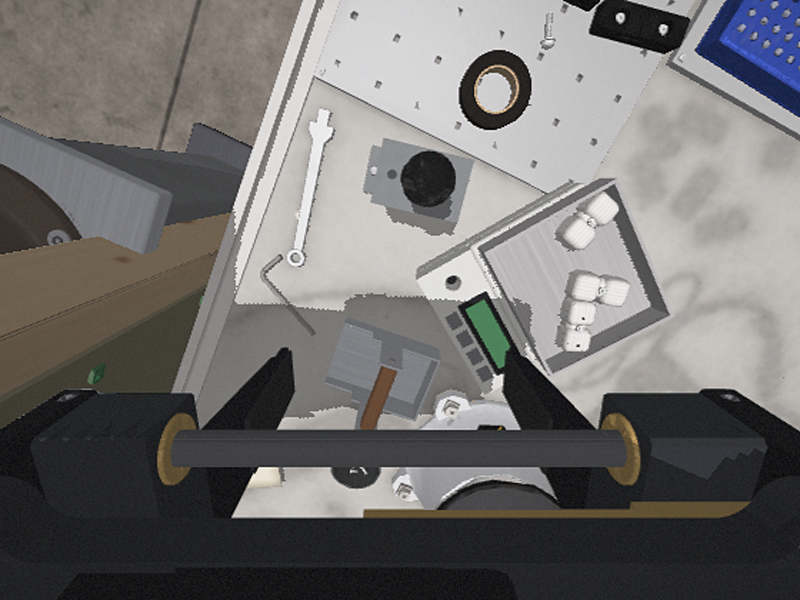

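View pics/t12c.png

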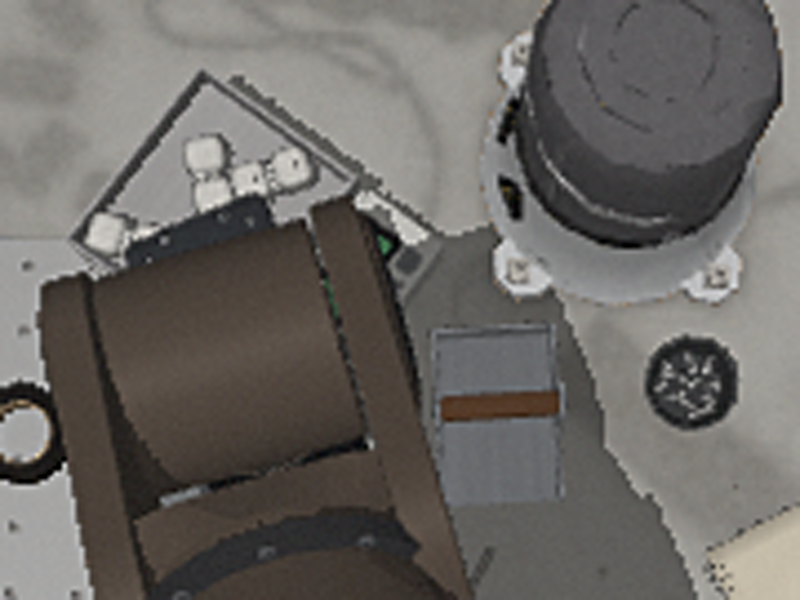

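Run:
```python
from h import *
c=load('w12'); crop(c,250,90,410,210,'w12d'); crop(c,290,115,490,265,'w12e')
```

```text
(no output)
```

View pics/w12d.png

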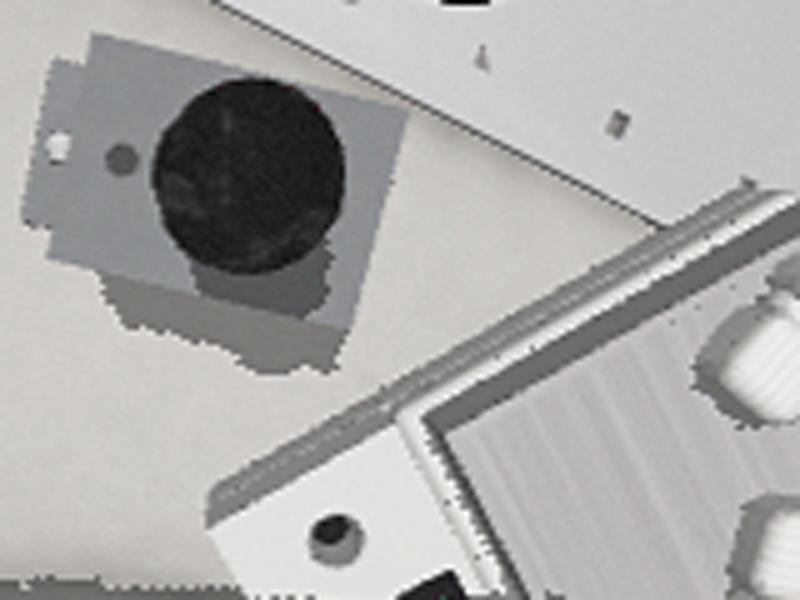

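View pics/w12e.png

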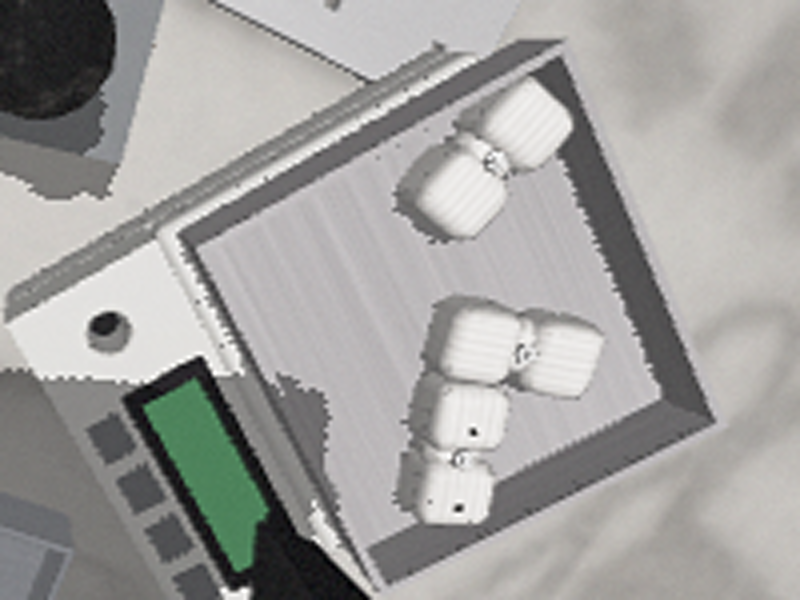

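Run:
```python
from h import *
from scipy.optimize import least_squares
c=load('w12'); t=load('top')
D=lambda X,Y,z:atz(c,250+X/5,90+Y/5,z)
print('handle top',D(249,176,214).round(1),'stand corners',[D(*q,120)[:2].round(1).tolist() for q in [(92,33),(410,107),(347,330),(45,258)]],np.mean([D(*q,120) for q in [(92,33),(410,107),(347,330),(45,258)]],0).round(1))
print('handle dia',np.linalg.norm(D(152,172,214)-D(346,172,214)),'hole',D(337,541,55).round(1))
def T(p,P):
    x,y,a=p;P=np.array(P,float);ca,sa=np.cos(a),np.sin(a)
    return np.c_[x+ca*P[:,0]-sa*P[:,1],y+sa*P[:,0]+ca*P[:,1],P[:,2]]
P=[(-23,66,83),(93,66,83),(93,-66,83),(-23,-66,83),(-57.5,48,55)]
px=np.r_[np.array([(160,232),(565,42),(715,420),(382,592)])/4+[290,115],[[250+337/5,90+541/5]]]
f=lambda p:(proj(c,T(p,P))-px).ravel()
r=least_squares(f,[514,232,.97]);p=r.x;print(p,np.degrees(p[2]),r.fun.round(1)); print('hole',T(p,[P[4]]),'pan',T(p,[(35,0,56)]))
Pc=T(p,[(35,0,56)])[0,:2];a=p[2]
for q in [(490,158),(523,353),(462,455)]:
    w=atz(c,290+q[0]/4,115+q[1]/4,72)[:2]-Pc; print('knob',np.array([[np.cos(a),np.sin(a)],[-np.sin(a),np.cos(a)]])@w)
# hod
```

```text
handle top [372.6 280.5 214. ] stand corners [[339.1, 293.7], [401.3, 307.5], [409.8, 263.9], [347.9, 251.1]] [374.5 279.1 120. ]
handle dia 26.536107766522687 hole [443.  212.1  55. ]
[511.4863167  231.78460165   0.96569089] 55.33001216661632 [ 6.1  2.7 -2.1 -2.3  0.9  0.2 -2.5  0.5 -2.6 -0.9]
hole [[439.30028895 211.79892184  55.        ]] pan [[531.3960246  260.57007597  56.        ]]
knob [32.40566595 39.95694692]
knob [ 17.89972434 -20.87781506]
knob [-11.83754412 -42.60689567]
```

Run:
```python
from h import *
plan([((373,280,442),down(115)),((373,280,340),down(115))])
```

```text
{'x': 0.552, 'y': 0.089, 'z': -0.004, 'rx': -0.01, 'ry': 0.003, 'rz': -0.005} minrows 1.3 -> [373.0, 280.0, 442.0]
{'x': -0.0, 'y': -0.0, 'z': 0.68, 'rx': 0.0, 'ry': 0.0, 'rz': 0.0} minrows 1.6 -> [373.0, 280.0, 340.0]
```

```bash
python3 -m pendant '[{"x":0.552,"y":0.089,"z":0,"rx":-0.01,"ry":0.003,"rz":-0.005,"jaw":1},{"x":0.552,"y":0.089,"z":0,"rx":-0.01,"ry":0.003,"rz":-0.005,"jaw":1},{"x":0.552,"y":0.089,"z":0,"rx":-0.01,"ry":0.003,"rz":-0.005,"jaw":1}]'
python3 - <<'E'
from h import *
c=cam('wrist','w13'); crop(c,0,0,560,420,'w13c')
plan([((373,280,340),down(115))])
E
```

```text
t: 14.75
eef_pos: [372.5, 281.3, 441.5]
tcp_rot: [3.141, -0.001, 2.011]
ft_force: [-0.1, -0.6, 0.5]
opening: 1.002
{'x': -0.005, 'y': 0.0, 'z': 0.678, 'rx': 0.001, 'ry': -0.001, 'rz': 0.004} minrows 1.6 -> [373.0, 280.0, 340.0]
```

View pics/w13c.png

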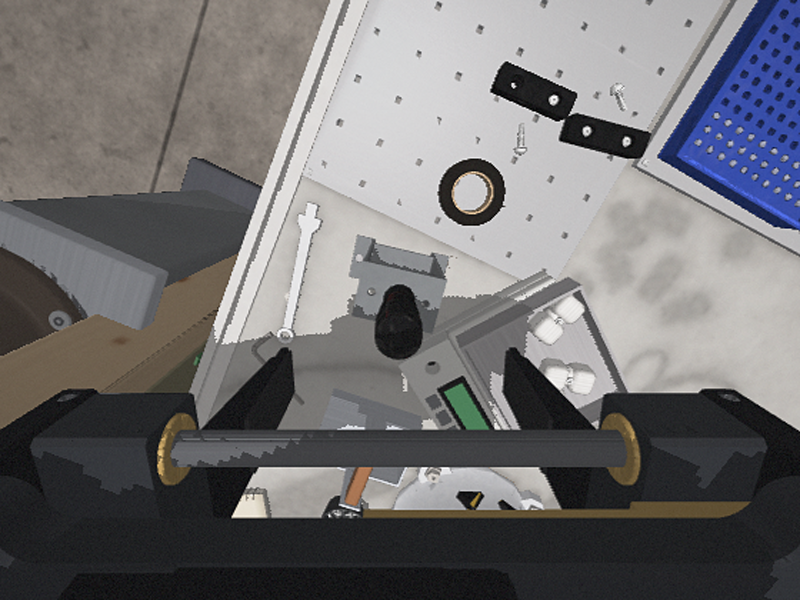

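The candidates are the upright driver in the grey stand (w13c 398,325; 26.5 mm handle measured) and the small one lying loose on the bench (top 394,205). The one in the stand fits: it is the larger and hangs there blade down, as the enlarged crop w12d showed.

```bash
python3 -m pendant '[{"x":-0.005,"y":0,"z":0.3,"rx":0,"ry":0,"rz":0,"jaw":1},{"x":-0.005,"y":0,"z":0.55,"rx":0,"ry":0,"rz":0,"jaw":1},{"x":-0.005,"y":0,"z":0.678,"rx":0,"ry":0,"rz":0,"jaw":1},{"x":-0.005,"y":0,"z":0.678,"rx":0,"ry":0,"rz":0,"jaw":1}]'
python3 - <<'E'
from h import *
c=cam('wrist','w14'); crop(c,100,100,460,370,'w14c')
E
```

```text
t: 15.3
eef_pos: [373.4, 279.1, 339.7]
tcp_rot: [-3.141, -0.002, 2.009]
ft_force: [0.2, -0.3, 0.3]
opening: 0.997
```

View pics/w14c.png

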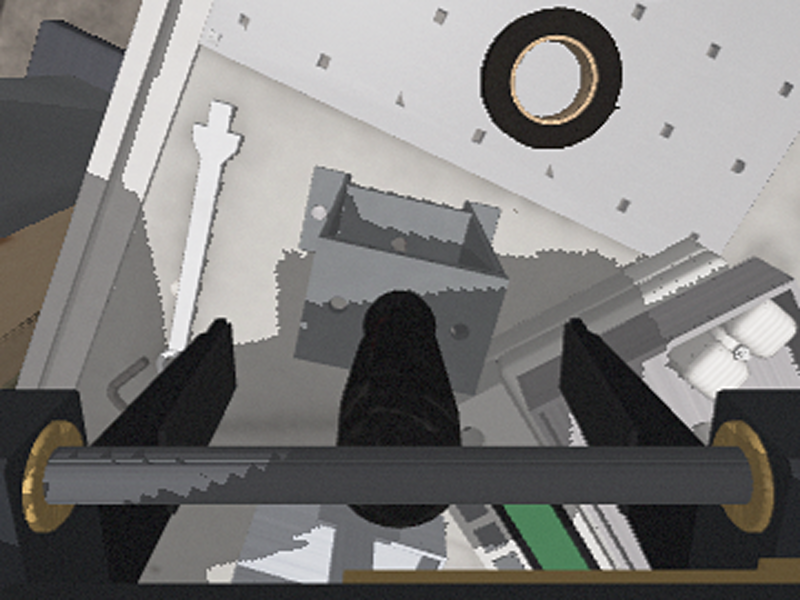

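```bash
python3 -m pendant '[{"x":0,"y":0,"z":0,"rx":0,"ry":0,"rz":0,"jaw":0},{"x":0,"y":0,"z":0,"rx":0,"ry":0,"rz":0,"jaw":0},{"x":0,"y":0,"z":0,"rx":0,"ry":0,"rz":0,"jaw":0},{"x":0,"y":0,"z":0,"rx":0,"ry":0,"rz":0,"jaw":0},{"x":0,"y":0,"z":0,"rx":0,"ry":0,"rz":0,"jaw":0},{"x":0,"y":0,"z":0,"rx":0,"ry":0,"rz":0,"jaw":0},{"x":0,"y":0,"z":0,"rx":0,"ry":0,"rz":0,"jaw":0},{"x":0,"y":0,"z":0,"rx":0,"ry":0,"rz":0,"jaw":0},{"x":0,"y":0,"z":0,"rx":0,"ry":0,"rz":0,"jaw":0},{"x":0,"y":0,"z":0,"rx":0,"ry":0,"rz":0,"jaw":0}]'
```

```text
t: 16.6
eef_pos: [373.1, 279.9, 340.9]
tcp_rot: [3.139, -0.002, 2.01]
ft_force: [-0.5, 0.8, -0.6]
opening: 0.28
```

Held (0.28 × 95 = 26.6 mm). Lift straight up 120 mm.

```bash
python3 -m pendant '[{"x":0,"y":0,"z":-0.15,"rx":0,"ry":0,"rz":0,"jaw":0},{"x":0,"y":0,"z":-0.4,"rx":0,"ry":0,"rz":0,"jaw":0},{"x":0,"y":0,"z":-0.65,"rx":0,"ry":0,"rz":0,"jaw":0},{"x":0,"y":0,"z":-0.82,"rx":0,"ry":0,"rz":0,"jaw":0},{"x":0,"y":0,"z":-0.82,"rx":0,"ry":0,"rz":0,"jaw":0},{"x":0,"y":0,"z":-0.82,"rx":0,"ry":0,"rz":0,"jaw":0}]'
python3 - <<'E'
from h import *
c=cam('wrist','w15'); crop(c,180,100,380,250,'w15c')
c=cam('scene','s15'); crop(c,200,90,320,210,'s15c')
E
```

```text
t: 17.35
eef_pos: [372.8, 279.4, 462.9]
tcp_rot: [3.14, -0.002, 2.01]
ft_force: [-0.2, -0.3, -1.5]
opening: 0.283
```

View pics/w15c.png

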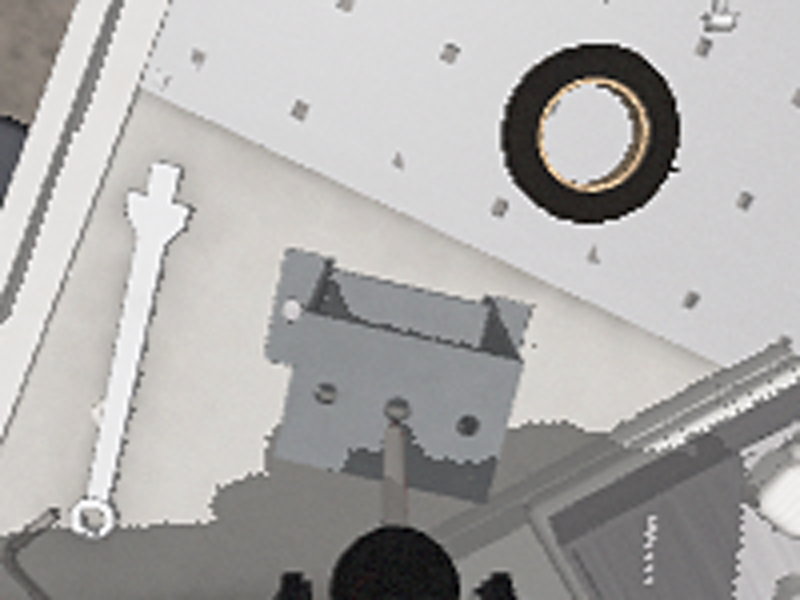

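View pics/s15c.png

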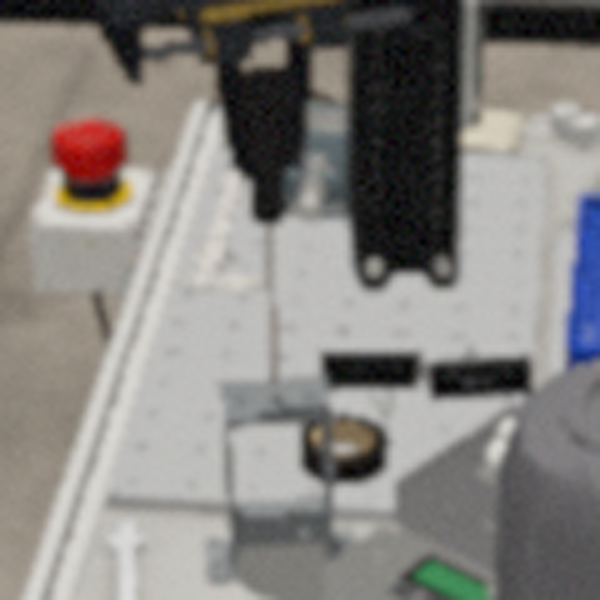

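Run:
```python
from h import *
c=load('w15'); s=load('s15')
print(atz(c,180+397/4,100+421/4,131), tri([(c,180+397/4,100+421/4),(s,200+275/5,90+382/5)]))
print(atz(c,180+397/4,100+410/4,120))
print('handle bottom px pred',(proj(s,[(372.8,279.4,242),(372.8,279.4,131)])-[200,90])*5,(proj(c,[(372.8,279.4,242),(372.8,279.4,131)])-[180,100])*4)
plan([((442.5,212,462),down(115)),((442.5,212,420),down(115))])
```

```text
[374.77296124 278.94096976 131.        ] [374.77918954 278.59335051 129.6990927 ]
[374.7066408 279.1906041 120.       ]
handle bottom px pred [[266.43201267 214.41777538]
 [272.07581402 379.24179911]] [[390.98242151 572.23035132]
 [391.28618597 416.65691304]]
{'x': -0.604, 'y': 0.228, 'z': 0.004, 'rx': 0.001, 'ry': -0.003, 'rz': 0.004} minrows 1.6 -> [442.0, 212.0, 462.0]
{'x': -0.0, 'y': -0.0, 'z': 0.28, 'rx': 0.0, 'ry': 0.0, 'rz': 0.0} minrows 0.7 -> [442.0, 212.0, 420.0]
```

```bash
python3 -m pendant '[{"x":-0.2,"y":0.07,"z":0,"rx":0,"ry":0,"rz":0,"jaw":0},{"x":-0.4,"y":0.15,"z":0,"rx":0,"ry":0,"rz":0,"jaw":0},{"x":-0.6,"y":0.22,"z":0.1,"rx":0,"ry":0,"rz":0,"jaw":0},{"x":-0.6,"y":0.22,"z":0.35,"rx":0,"ry":0,"rz":0,"jaw":0},{"x":-0.6,"y":0.22,"z":0.35,"rx":0,"ry":0,"rz":0,"jaw":0}]'
python3 - <<'E'
from h import *
c=cam('wrist','w16'); crop(c,220,150,340,240,'w16c'); print(pose()[0])
c=cam('scene','s16'); crop(c,230,110,330,210,'s16c')
E
```

```text
t: 18.08
eef_pos: [441.1, 211.9, 408.9]
tcp_rot: [-3.138, -0.003, 2.009]
ft_force: [-0.5, -0.7, -0.7]
opening: 0.281
[441.31697341 212.26814361 410.5440514 ]
```

View pics/w16c.png

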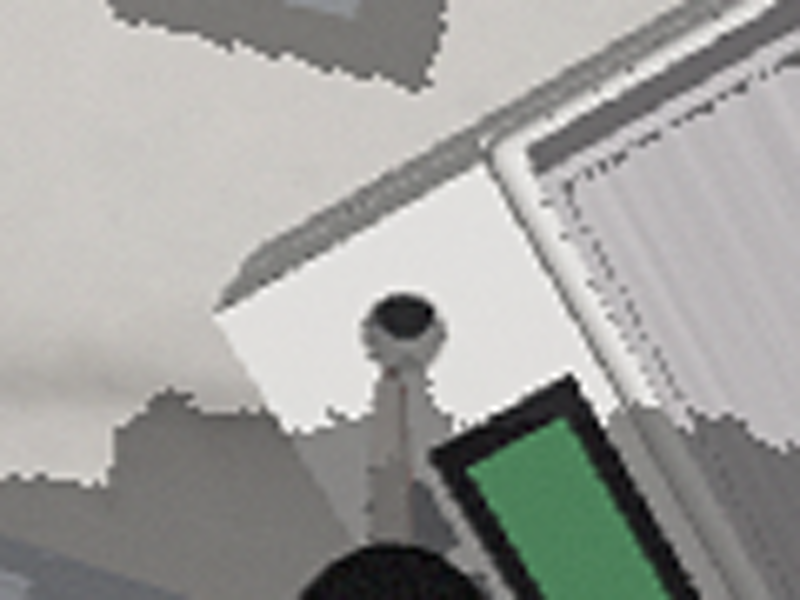

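View pics/s16c.png

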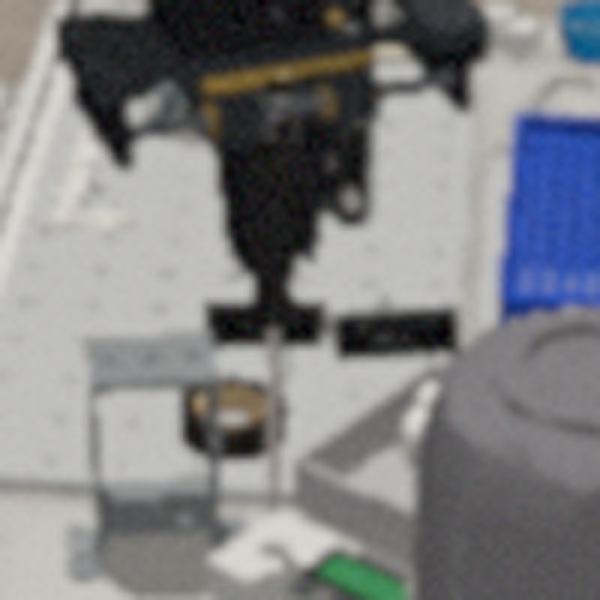

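Run:
```python
from h import *
c=load('w16'); k=800/120
tip=atz(c,279.2,205.2,410-462.9+131); tip2=atz(c,220+397/k,150+365/k,78.1)
h=atz(c,220+404/k,150+332/k,55)
print(tip,tip2,h); p,r=pose(); print('shift tool',r.inv().apply(h-tip)/150,r.inv().apply(h-tip2)/150)
crop(c,260,180,310,217,'w16e')
```

```text
[441.43475284 211.41852766  78.1       ] [441.56645152 212.05212484  78.1       ] [442.79488897 212.40018869  55.        ]
shift tool [0.00168376 0.01069284 0.15402558] [-0.00176483  0.00810055  0.15401208]
```

View pics/w16e.png

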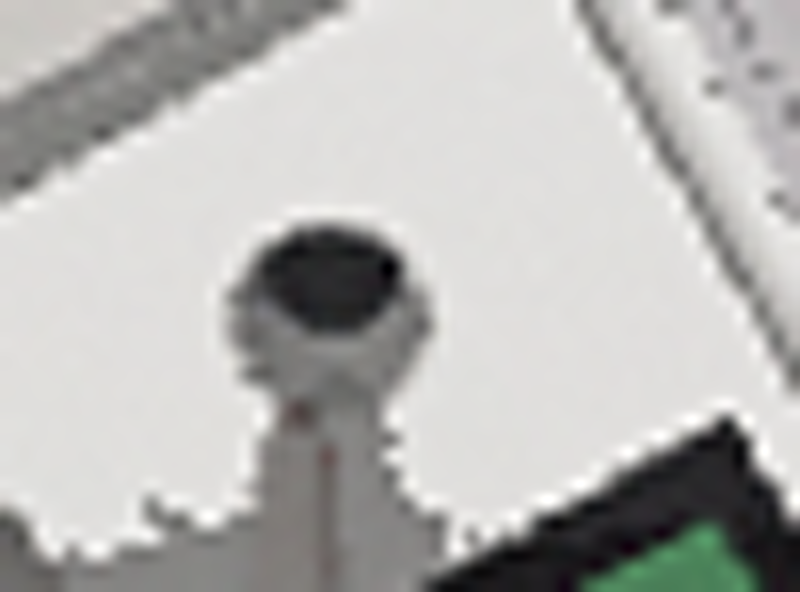

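```bash
python3 -m pendant '[{"x":0,"y":0.009,"z":0.0,"rx":0,"ry":0,"rz":0,"jaw":0},{"x":0,"y":0.009,"z":0.1,"rx":0,"ry":0,"rz":0,"jaw":0},{"x":0,"y":0.009,"z":0.2,"rx":0,"ry":0,"rz":0,"jaw":0},{"x":0,"y":0.009,"z":0.2,"rx":0,"ry":0,"rz":0,"jaw":0}]'
python3 - <<'E'
from h import *
c=cam('wrist','w17'); crop(c,260,180,310,217,'w17e'); print(pose()[0],env.state()['ft_force'])
E
```

```text
t: 18.68
eef_pos: [442.4, 213.2, 381.6]
tcp_rot: [3.139, -0.002, 2.011]
ft_force: [0.5, -0.1, -0.9]
opening: 0.281
[442.48774032 213.19353245 382.03768151] [ 0.13338753  1.10299677 -0.33008608]
```

View pics/w17e.png

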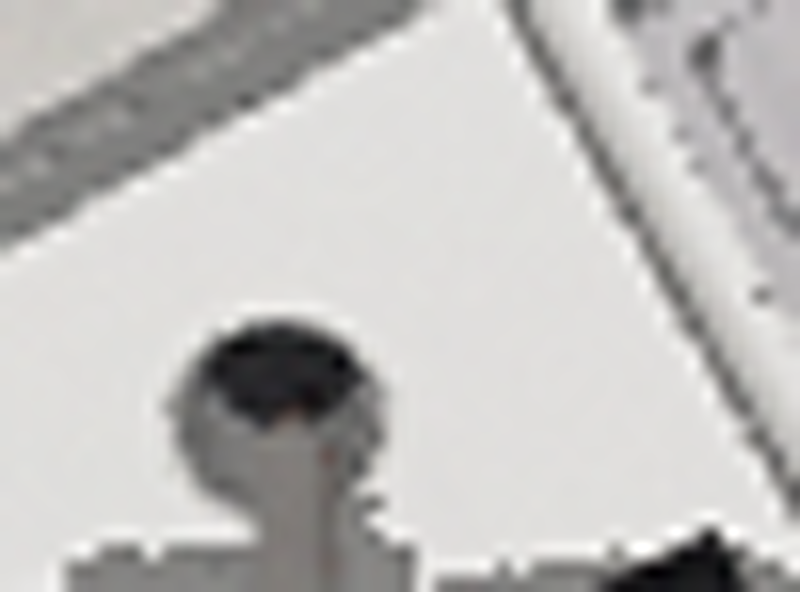

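```bash
python3 -m pendant '[{"x":0,"y":-0.006,"z":0.03,"rx":0,"ry":0,"rz":0,"jaw":0},{"x":0,"y":-0.006,"z":0.07,"rx":0,"ry":0,"rz":0,"jaw":0},{"x":0,"y":-0.006,"z":0.09,"rx":0,"ry":0,"rz":0,"jaw":0},{"x":0,"y":-0.006,"z":0.105,"rx":0,"ry":0,"rz":0,"jaw":0},{"x":0,"y":-0.006,"z":0.105,"rx":0,"ry":0,"rz":0,"jaw":0}]'
python3 - <<'E'
from h import *
c=cam('wrist','w18'); crop(c,250,170,320,222,'w18e')
for i in range(3): cam('top','tmp'); s=env.state(); print(s['eef_pos'],s['ft_force'])
E
```

```text
t: 19.35
eef_pos: [441.8, 212.6, 365.7]
tcp_rot: [3.139, -0.002, 2.01]
ft_force: [0.2, -0.5, 3.1]
opening: 0.286
[441.71108085 212.62474806 365.76066294] [ 0.23606134 -0.61630942  3.30810485]
[441.6950431  212.6123055  365.76525468] [-0.49023277 -0.41103227  3.35162642]
[441.69749745 212.61127649 365.76830618] [-0.50418555  0.14302949  3.42282736]
```

View pics/w18e.png

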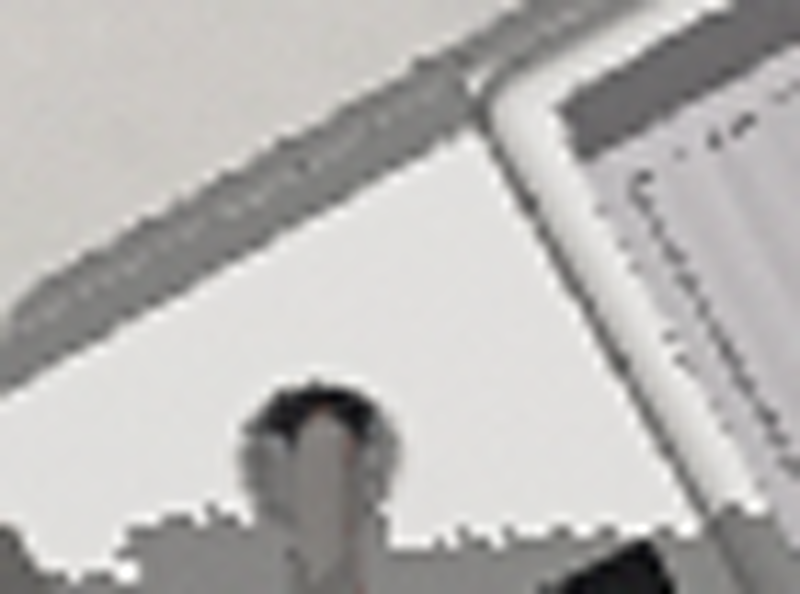

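```bash
python3 -m pendant '[{"x":0,"y":0,"z":0.01,"rx":0,"ry":0,"rz":0,"jaw":0},{"x":0,"y":0,"z":0.018,"rx":0,"ry":0,"rz":0,"jaw":0},{"x":0,"y":0,"z":0.018,"rx":0,"ry":0,"rz":0,"jaw":0},{"x":0,"y":0,"z":0.018,"rx":0,"ry":0,"rz":0,"jaw":0}]'
```

```text
t: 20.05
eef_pos: [441.7, 212.6, 362.9]
tcp_rot: [3.139, -0.002, 2.01]
ft_force: [0.3, 0.2, 4.8]
opening: 0.283
```

```bash
python3 -m pendant '[{"x":0,"y":0,"z":0.006,"rx":0,"ry":0,"rz":0,"jaw":0},{"x":0,"y":0,"z":0.008,"rx":0,"ry":0,"rz":0,"jaw":0},{"x":0,"y":0,"z":0.008,"rx":0,"ry":0,"rz":0,"jaw":0},{"x":0,"y":0,"z":0.008,"rx":0,"ry":0,"rz":0,"jaw":0}]'
```

```text
t: 20.55
eef_pos: [441.8, 212.6, 362.1]
tcp_rot: [3.138, -0.002, 2.01]
ft_force: [-0.3, -0.2, 9.6]
opening: 0.28
```

```bash
python3 -m pendant '[{"x":0,"y":0,"z":0,"rx":0,"ry":0,"rz":0,"jaw":0},{"x":0,"y":0,"z":0,"rx":0,"ry":0,"rz":0,"jaw":0},{"x":0,"y":0,"z":0,"rx":0,"ry":0,"rz":0,"jaw":0},{"x":0,"y":0,"z":0,"rx":0,"ry":0,"rz":0,"jaw":0}]'
python3 - <<'E'
from h import *
c=cam('wrist','w19'); crop(c,0,0,560,420,'w19c'); c=cam('scene','s19'); crop(c,200,110,360,230,'s19c')
E
```

```text
t: 21.05
eef_pos: [441.7, 212.6, 362.1]
tcp_rot: [3.138, -0.002, 2.01]
ft_force: [0.2, 0.4, 8.7]
opening: 0.285
```

View pics/w19c.png

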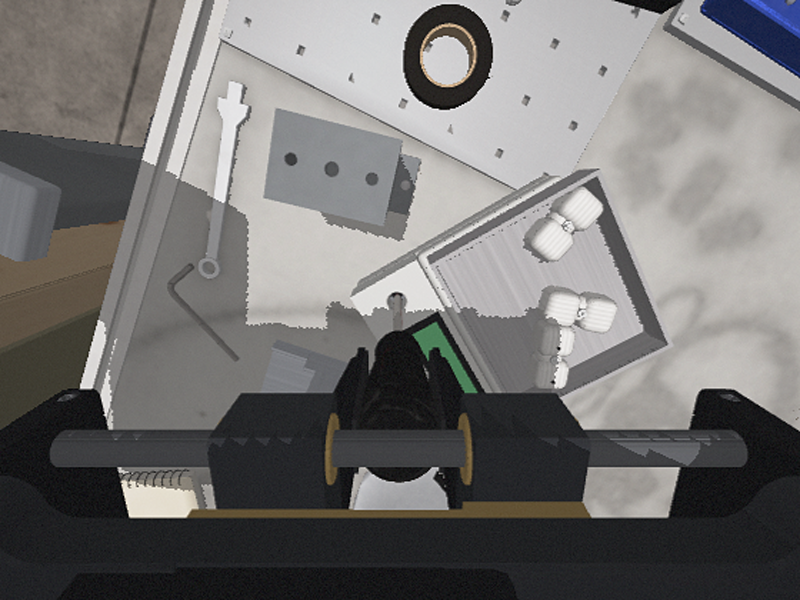

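View pics/s19c.png

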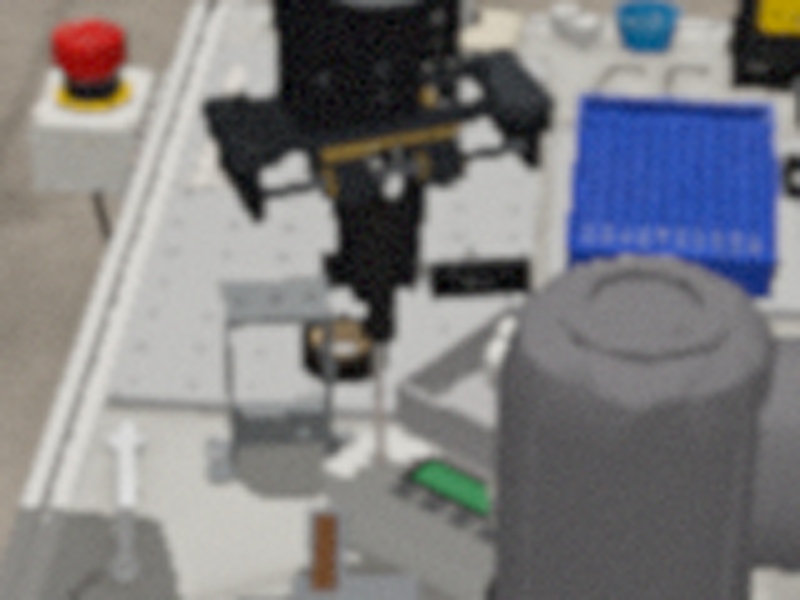

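Run:
```python
from h import *
s=env.state();print(s['ft_force'],s['eef_pos'],s['opening']); print(env.job_done())
```

```text
[-0.60100636  0.78587938  9.37447024] [441.74978713 212.63620733 362.11049072] 0.27975845825126827
the job is handed in; nothing more can be done
None
```

I tipped the hod's three knobs into the scale's pan and stood the empty hod upright on the bench. I then took the large screwdriver from the stand and pressed the calibration button down through the deck hole. The job was handed in at about 21 s, with the gripper still holding the driver on the button; no verdict was reported.

- **Knobs:** the last wrist picture shows all three inside the pan walls, at about (32, 40), (18, −21) and (−12, −43) mm from the pan's centre.
- **Hod:** it is upright and empty, clear of the scale. Setting it down briefly pressed about 30 N before I let go.
- **Button:** the push rose from 4 N to 6 N over the spring, then jumped to about 10 N, above the 6.3 N of a fully pressed button. So it is on its stop. It stayed at about 9.5–10.5 N with the gripper still holding at hand-in.
- **Bystanders:** I did not touch the roll of tape or the parts cup. The tape looks unmoved in the last picture; the cup was last in clear view after the hod was set down, also unmoved.

Things that did not go as planned:
- **First knob:** it slid out early, during the approach at only about 15° of tilt, but landed in the pan.
- **Tilt:** the arm could not follow the commanded 42°. The other two knobs came out at roughly 32–40°, which is still above the 0.4 rad (23°) needed.
- **Scale position:** one pose fit from the wrist camera was about 3 mm off the others, because of a badly picked corner. I went by the hole position seen directly instead.

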